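Slide the dust cover off the stock board and cover the green bin

TASK

Put the orange dust cover on the green bin of fittings. The cover is too thin to pick up where it lies, so slide it flat along the raised board, tab first, past the tee and the elbow and out over the front edge until its tab hangs clear to be gripped, then lift it off and set it down on the green bin, flat on the rim, with the opening fully covered and the tab over the bin's label side. Don't drop the cover, leave the fittings and the blue bins where they are, and don't shove the green bin about.

Things in the scene. Friction and masses are not known exactly. Their poses are not given: they have to be found in the camera images.
- cover: Orange smooth plastic sheet, 3 mm thick, 56-98 g: a 120 x 120 mm square with a tab 44 mm wide, spanning x = -60 to -106 mm. Starts flat on the board, tab roughly to the front. Origin: centre of the square's underside; x points away from the tab, z up. Slides easily on the board (friction about 0.3): two fingertips set apart, pressed lightly on it (about 6 N), can drag and turn it.
- cover_tab (a point): Middle of the cover's tab (83 mm from the cover's origin along its -x), at half its thickness.
- board: Fixed raised grey board, 300 (x) by 400 mm (y), 16 mm thick, flat top 80 mm above the work surface, on side supports at y = +-180 mm; open space before and under its front edge. Origin: its centre, at work-surface height; x points from the front edge (x = -150 mm, towards the robot) to the back, z up.
- tee: Brass and steel tee pipe fitting with blue rings, lying on the board near the front edge, left (+y of the board): 25 mm high, within 29 mm of its origin. Origin: underside, where the branches cross. Leave it.
- elbow: Brass and steel elbow fitting with a yellow ring, lying on the board near the front edge, right (-y of the board): 25 mm high, within 34 mm of its origin. Origin: underside, middle of its outline. Leave it. The gap between tee and elbow is always at least 155 mm wide.
- coupler: Upright steel coupler with two blue rings, 29 mm across, 44 mm high, near the back left corner of the board. Origin: centre of the underside. Leave it.
- nipple: Upright brass and steel nipple, 33 mm across, 42 mm high, beside the right edge of the board, about half way back. Origin: centre of the underside. Leave it.
- bin_green: The only green one of three loose bins left of the board: open, 108 x 108 mm outside, 80 mm high, flat rim 12 mm wide (opening 84 x 84 mm), 0.6 to 1.2 kg, its fittings all below the rim. Origin: centre of the underside (rim at z = 80 mm); x points from the front (label side, x = -54 mm, towards the robot) to the back, z up.
- bin_blue_a: Dark blue open bin, 108 x 108 mm outside, 62 mm high, beside the green one. Origin: centre of the underside. Leave it.
- bin_blue_b: Another dark blue open bin, the same size as the other blue one. Origin: centre of the underside. Leave it.

How it is judged:
By the outcome, as a careful person would: the job done as asked, in the order asked, and still so for the second after the job is handed in, with the robot touching nothing.
It also fails if it takes over 58 s, if anything falls off the work surface, if the arm or the gripper's body presses on something with over 40 N, if the wrist force passes 120 N, or if a joint passes its speed limit or range.

ROBOT

A 6-joint arm with a two-finger parallel gripper is mounted at the origin on the work surface. World frame = base frame: x ahead of the robot, y to its left, z up, the work surface at z = 0. Lengths are in m, angles in rad, forces in N, time in s.
With the tool pointing down it reaches from about 0.3 to 0.875 m from the base axis. Payload 6.4 kg.
Tool frame: the origin (TCP) lies midway between the tips of the shut fingers; the grasp point (between the pads) lies behind it (robot.grip_depth is the z of the grasp point in the tool frame, in m); z points along the fingers, y is the direction in which the jaws open and shut (so a half turn about z gives the same grasp; the last joint's range is limited). The gripper opens to 88 mm and grips with 3 to 60 N. Pads are 18 mm wide; open, the fingers measure 123 mm over their backs; the gripper's body (75 mm by 187 mm) begins 45 mm behind the grasp point.
Start: joints at [-1.492, 0.181, 1.607, -0, 1.354, -0.206], TCP at [0.162, -0.552, 0.239] pointing down, gripper open.
Joint ranges: [-2.99, 2.99], [-0.89, 2.07], [0.3, 2.58], [-1.14, 4.28], [0, 2.63], [-3.12, 3.12]. Speed limits (rad/s): [2.57, 2.57, 3.01, 3.14, 3.14, 3.14].

INTERFACE

Orientations are given as a 3x3 rotation matrix whose columns are the frame's x, y, z axes.
In Python, from rig import robot gives the robot as it stands.
- The arm moves only by the tool play_rows, never from a script. Its argument "rows" is a list of rows, each an object of numbers: "jaw": the closure in counts, from 0 (fully open) to 255 (shut); "x", "y", "z": the shift along the tool's x, y, z each as a share of 6 cm, from -1 to 1; "wx", "wy", "wz": the turn, a rotation vector about the tool's x, y, z each as a share of 8 degrees, from -1 to 1. A call has 1 to 8 rows; each row shifts and turns the commanded pose from where the row before left it, along the tool's axes as they then stand; what a row does not reach is not made up. A row lasts 1/8 s, in which the tool goes at most 62.5 mm and 10.7 degrees, less where a joint would pass 70% of its speed; a pose out of reach is approached as far as the arm can. A call with a number of a shift or a turn outside -1 to 1 is refused whole. A call with a gripper value outside its range is refused whole. The fingers move at their own pace and stop on an object; "force" is the grip in N (left out, the last holds). Time passes only in rows, so rows that do not move let the fingers close. It gives the time, the measured TCP pose, the force and the opening at its end, in the units of the state.
- robot.read_state(): the state, without advancing time (a new reading comes with each control period).
- robot.grab_frame(name): name is "side" or "top" or "wrist"; returns the picture (384x512x3 uint8, red, green, blue); there is no depth.
- robot.calibration(name): a dict with "fx", "fy", "cx", "cy" (pixels), "pose" (4x4, takes a point from camera to world coordinates); the wrist camera has in their place "T_tool_cam" (4x4, takes a point from camera to tool coordinates, whose origin is the TCP and whose axes are the flange's). Camera axes: x right, y down, z forward; pixel columns grow to the right and rows downward; lengths in m; the calibration is good to about 2 mm. The wrist camera is an equidistant fisheye: a pixel r from the principal point sees the ray r / f radians off the axis. A picture is of the moment at which its call begins: read the wrist's pose just before it. calibration takes no time and is no camera call.
- robot.sign_off(): hands the job in, once; it reports no verdict.
Trained networks look in the newest picture that a camera, given by its name, has taken for a name from the list of things; names that differ only in an ending like _2 or _b are one class to them, and where a whole thing is asked for, a point or a joint stands for the part that bears it (a point fixed in the world has none). Each returns a list of dicts, best first, with "score" (0 to 1); they miss things now and then, are a little off and sometimes report something else, mostly with a low value. They report only what shows in the picture. A call takes as long as a camera call.
- robot.find_in(query, camera): "centre" ([column, row] in pixels, amid what is visible of it).
- robot.silhouettes(query, camera): "pixels" (384x512 bool, what is visible of it) and "centre" ([column, row] in pixels, amid what is visible of it).
The state is a dict: "time": time; "joints": joint angles; "qd": joint speeds; "effort": joint torques, N m; "eef_pos": TCP position; "eef_rot": TCP orientation; "contact_force": force on the tool from outside, world axes, zero at the start; "moment": the same for the moment, N m; "opening": finger opening in m.
Only numpy, scipy, OpenCV 4.12 (cv2) and the standard library are available. Lean on these libraries where they do the work, as an engineer would, in place of code of your own. Each camera call takes 0.05 s, during which the arm holds its last target. There are 200 camera calls.

## Working session

There is one attempt and no reset: what is moved stays moved. The work goes in short steps, Python scripts to look and compute and a tool call to move; the robot and the scene stay as the last step left them, time stands still between calls to the robot, and variables do not carry over. Pictures are saved under pics/ and viewed, about 8 in all and at most 12, crops included, and the job is handed in when it is done.

Besides the shell and the picture viewer there is one more tool, called after "Call:" as name(argument=value, ...) on one line, values as JSON. play_rows: Moves the arm, as the interface text tells. Shift numbers are shares of 6 cm and turn numbers shares of 8 degrees, none past 1 either way. Its arguments: {"type":"object","properties":{"rows":{"type":"array","items":{"type":"object","properties":{"jaw":{"type":"number"},"x":{"type":"number","minimum":-1,"maximum":1},"y":{"type":"number","minimum":-1,"maximum":1},"z":{"type":"number","minimum":-1,"maximum":1},"wx":{"type":"number","minimum":-1,"maximum":1},"wy":{"type":"number","minimum":-1,"maximum":1},"wz":{"type":"number","minimum":-1,"maximum":1}}}},"force":{"type":"number"}},"required":["rows"]}

```bash
mkdir -p pics; ls; cat > h.py <<'E'
import numpy as np, cv2
from rig import robot
def save(n,im): cv2.imwrite(f'pics/{n}.png',im[:,:,::-1])
def ray(cam,px):
    c=robot.calibration(cam); T=np.array(c['pose'])
    d=np.array([(px[0]-c['cx'])/c['fx'],(px[1]-c['cy'])/c['fy'],1.])
    return T[:3,3],T[:3,:3]@d
def onz(cam,px,z):
    o,d=ray(cam,px); return o+d*(z-o[2])/d[2]
def proj(cam,p):
    c=robot.calibration(cam); T=np.linalg.inv(np.array(c['pose'])); q=T[:3,:3]@np.array(p)+T[:3,3]
    return np.array([c['fx']*q[0]/q[2]+c['cx'],c['fy']*q[1]/q[2]+c['cy']])
def tri(p1,p2):
    (o1,d1),(o2,d2)=ray('top',p1),ray('side',p2)
    s=np.linalg.lstsq(np.c_[d1,-d2],o2-o1,rcond=None)[0]
    a,b=o1+s[0]*d1,o2+s[1]*d2
    return (a+b)/2,np.linalg.norm(a-b)
E
python3 - <<'E'
from h import *
np.set_printoptions(precision=4,suppress=True)
t=robot.grab_frame('top');save('top0',t)
s=robot.grab_frame('side');save('side0',s)
save('both0',cv2.resize(np.vstack([t,s]),(800,1200))[:0] if 0 else cv2.resize(np.hstack([t,s]),(800,300)))
for c in('top','side'):
    k=robot.calibration(c);print(c,k['fx'],k['cx'],k['cy'],np.array(k['pose']))
    for q in['cover','cover_tab','tee','elbow','bin_green','coupler','nipple','bin_blue_a','board']:
        print(q,[(np.round(r['centre'],1).tolist(),round(r['score'],2)) for r in robot.find_in(q,c)[:3]])
print(robot.grip_depth,robot.read_state())
print(np.array(robot.calibration('wrist')['T_tool_cam']))
E
```

```text
pics
top 398.2748574271074 256.9886025724072 192.69661759339633 [[ 0.0267 -0.9927  0.118   0.4599]
 [-0.9996 -0.0253  0.0131 -0.0125]
 [-0.01   -0.1183 -0.9929  1.2705]
 [ 0.      0.      0.      1.    ]]
cover [([338.4, 187.0], 0.64)]
cover_tab [([339.1, 188.6], 0.71), ([130.4, 215.9], 0.66)]
tee [([290.6, 235.3], 0.71)]
elbow [([368.2, 243.9], 0.59), ([129.1, 215.1], 0.31)]
bin_green [([170.8, 210.2], 0.83), ([337.4, 188.9], 0.41)]
coupler [([169.7, 209.8], 0.38)]
nipple [([384.9, 214.5], 0.41)]
bin_blue_a [([216.5, 210.7], 0.92), ([129.3, 215.7], 0.87)]
board [([315.9, 209.6], 0.69)]
side 366.8156135853929 253.3701935988217 192.8283278029089 [[ 0.9917 -0.0609  0.1133  0.4791]
 [-0.1284 -0.5245  0.8417 -0.9396]
 [ 0.0082 -0.8492 -0.528   0.6594]
 [ 0.      0.      0.      1.    ]]
cover [([273.3, 238.9], 0.83), ([233.6, 178.1], 0.26)]
cover_tab [([270.4, 242.8], 0.56)]
tee [([212.5, 206.2], 0.56)]
elbow [([205.3, 263.5], 0.78)]
bin_green [([228.0, 158.4], 0.71), ([280.2, 190.5], 0.61)]
coupler [([280.8, 189.4], 0.47)]
nipple [([249.4, 272.7], 0.78)]
bin_blue_a [([232.8, 179.1], 0.97), ([215.7, 143.6], 0.96)]
board [([251.7, 261.1], 0.86)]
-0.0187 {'time': 1.0, 'joints': array([-1.4923,  0.1808,  1.6071,  0.    ,  1.3538, -0.2063]), 'qd': array([ 0.0017, -0.0007,  0.0005, -0.0002, -0.0016,  0.0007]), 'effort': array([ -0.0016, -43.3843, -34.2181,   0.0703,   0.0308,   0.    ]), 'eef_pos': array([ 0.1616, -0.5518,  0.2387]), 'eef_rot': array([[ 0.9597,  0.281 ,  0.    ],
       [ 0.281 , -0.9597,  0.0001],
       [ 0.    , -0.0001, -1.    ]]), 'contact_force': array([-0.8957,  0.2156, -0.0796]), 'moment': array([ 0.021 , -0.0344, -0.0071]), 'opening': 0.08787076937377925}
[[ 0.0006 -0.9649 -0.2624  0.0668]
 [ 1.      0.0007 -0.0003  0.0009]
 [ 0.0005 -0.2624  0.9649 -0.1452]
 [ 0.      0.      0.      1.    ]]
```

View pics/top0.png

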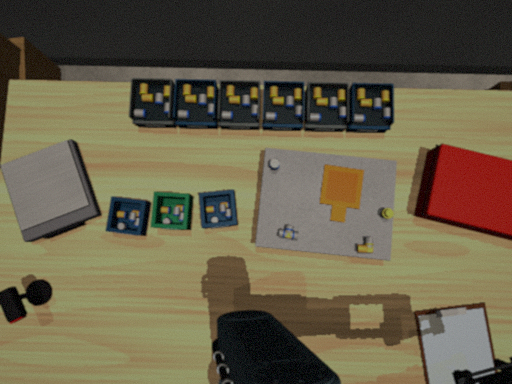

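View pics/side0.png

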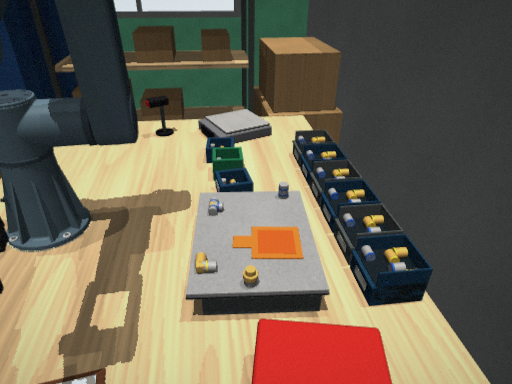

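```bash
cat >> h.py <<'E'
from scipy.optimize import minimize
def tf(P,s): # s=x,y,yaw
    c,n=np.cos(s[2]),np.sin(s[2]); P=np.array(P,float)
    return np.c_[P[:,0]*c-P[:,1]*n+s[0],P[:,0]*n+P[:,1]*c+s[1],P[:,2]]
def box(hx,hy,z0,z1): return [(a*hx,b*hy,z) for z in(z0,z1) for a,b in((1,1),(1,-1),(-1,-1),(-1,1))]
def cov(z): return [(x,y,z) for x,y in((.06,.06),(.06,-.06),(-.06,-.06),(-.06,-.022),(-.106,-.022),(-.106,.022),(-.06,.022),(-.06,.06))]
def render(cam,P,s,hull):
    q=np.array([proj(cam,p) for p in tf(P,s)])
    if hull: q=cv2.convexHull(q.astype(np.float32))[:,0]
    m=np.zeros((384*4,512*4),np.uint8); cv2.fillPoly(m,[np.round((q+.5)*4*16-8).astype(np.int32)],255,shift=4)
    return cv2.resize(m,(512,384),interpolation=cv2.INTER_AREA)/255.
def fit(masks,P,s0,hull=True):
    def f(s): return sum(np.abs(render(c,P,s,hull)-m).sum()/m.sum() for c,m in masks.items())
    s0=np.array(s0); sim=np.vstack([s0]+[s0+d for d in np.diag([.02,.02,.15])])
    r=minimize(f,s0,method='Nelder-Mead',options=dict(initial_simplex=sim,xatol=1e-4,fatol=1e-4))
    return r.x,r.fun
def orange(im):
    h=cv2.cvtColor(im,cv2.COLOR_RGB2HSV)
    m=cv2.inRange(h,(6,190,90),(20,255,255)); n,l,st,_=cv2.connectedComponentsWithStats(m)
    return (l==1+np.argmax(st[1:,4])).astype(float)
E
python3 - <<'E'
from h import *
np.set_printoptions(precision=4,suppress=True)
F={c:robot.grab_frame(c) for c in('top','side')}
def sil(q,near):
    M={}
    for c in F:
        L=robot.silhouettes(q,c)
        L=[r for r in L if np.hypot(*(np.array(r['centre'])-near[c]))<14]
        if L: M[c]=L[0]['pixels'].astype(float)
    return M
O={c:orange(F[c]) for c in F}; print({c:O[c].sum() for c in O})
s0=onz('top',(342,188),.083)
for c in F: print('cover',c,fit({c:O[c]},cov(.083),[*s0[:2],0],False))
print('cover',fit(O,cov(.083),[*s0[:2],0],False))
for q,near,hx,z in [('board',dict(top=(326,205),side=(255,250)),(.15,.2),.08),('bin_green',dict(top=(172,211),side=(228,158)),(.054,.054),.08),('bin_blue_a',dict(top=(217,210),side=(233,180)),(.054,.054),.062),('bin_blue_b',dict(top=(129,216),side=(217,146)),(.054,.054),.062)]:
    M=sil(q,near); p=onz('top',near['top'],z)
    for c in M: print(q,c,*fit({c:M[c]},box(*hx,0,z),[*p[:2],0]))
    if len(M)==2: print(q,'both',*fit(M,box(*hx,0,z),[*p[:2],0]))
for q,near,h in [('tee',dict(top=(289,233),side=(213,206)),.025),('elbow',dict(top=(365,245),side=(204,263)),.025)]:
    M=sil(q,near)
    for c in M:
        ys,xs=np.nonzero(M[c]); P=np.array([onz(c,p,.08+h/2) for p in zip(xs,ys)]); print(q,c,P.mean(0),P.min(0),P.max(0))
    if len(M)==2: print(tri(*[[np.nonzero(M[c])[1].mean(),np.nonzero(M[c])[0].mean()] for c in('top','side')]))
E
```

```text
{'top': np.float64(1250.0), 'side': np.float64(1643.0)}
cover top (array([ 0.6289, -0.2474, -0.086 ]), np.float64(0.4671435294117647))
cover side (array([ 0.6281, -0.2519, -0.1157]), np.float64(0.08443426061842875))
cover (array([ 0.6285, -0.2521, -0.1166]), np.float64(0.5529953595169047))
board top [ 0.5772 -0.2032 -0.0768] 0.24324789476919292
board side [ 0.5792 -0.1937 -0.0768] 0.2637383629087881
board both [ 0.5781 -0.2018 -0.0766] 0.5359066478093937
bin_green top [ 0.5423  0.2665 -0.0173] 0.044959166252595904
bin_green side [ 0.5489  0.3389 -0.0762] 0.43914249992376425
bin_green both [ 0.5428  0.2681 -0.0259] 0.6182000164181854
bin_blue_a top [0.5532 0.1251 0.1317] 0.0391920978917883
bin_blue_a side [0.5536 0.1575 0.1624] 0.36945958871353424
bin_blue_a both [0.554  0.1257 0.1409] 0.4549417661801563
bin_blue_b top [ 0.5237  0.4042 -0.0912] 0.04642222314083749
bin_blue_b side [ 0.5233  0.4154 -0.0736] 0.9757974034300368
bin_blue_b both [ 0.5241  0.4062 -0.0735] 1.0507327715237473
tee top [ 0.4849 -0.0909  0.0925] [ 0.4685 -0.1179  0.0925] [ 0.5065 -0.062   0.0925]
tee side [ 0.4851 -0.0888  0.0925] [ 0.4668 -0.13    0.0925] [ 0.5067 -0.0443  0.0925]
(array([ 0.485 , -0.0908,  0.0936]), np.float64(0.00019264923255081712))
elbow top [ 0.4524 -0.3176  0.0925] [ 0.4332 -0.3376  0.0925] [ 0.4777 -0.2907  0.0925]
elbow side [ 0.4535 -0.3188  0.0925] [ 0.4331 -0.3466  0.0925] [ 0.4794 -0.2789  0.0925]
(array([ 0.4529, -0.3178,  0.0914]), np.float64(0.0011804515421820962))
```

```bash
cat >> h.py <<'E'
import json
from scipy.spatial.transform import Rotation as Ro, Slerp
def down(yaw): # tool down, tool x at yaw
    c,s=np.cos(yaw),np.sin(yaw); return np.array([[c,s,0],[s,-c,0],[0,0,-1.]])
def fwd(yaw,pitch): # tool z towards yaw, pitched down by pitch; tool y up-ish; tool x to the right of heading -> y cross z
    c,s=np.cos(yaw),np.sin(yaw); z=np.array([c*np.cos(pitch),s*np.cos(pitch),-np.sin(pitch)])
    y=np.array([c*np.sin(pitch),s*np.sin(pitch),np.cos(pitch)]); return np.c_[np.cross(y,z),y,z]
def plan(targets,start=None,vmax=.058,wmax=7.8,grasp=False):
    st=robot.read_state(); p,R=start or (st['eef_pos'],st['eef_rot'])
    p=np.array(p); R=np.array(R); rows=[]
    for q,T in targets:
        q=np.array(q,float); T=R if T is None else T
        w=Ro.from_matrix(R.T@T).as_rotvec(degrees=True)
        n=int(max(1,np.ceil(np.linalg.norm(q-p)/vmax),np.ceil(np.linalg.norm(w)/wmax)))
        Rc=R
        for i in range(n):
            d=Rc.T@((q-p)/n)/.06; a=w/n/8
            rows.append({k:round(float(v),3) for k,v in zip(('x','y','z','wx','wy','wz'),(*d,*a)) if abs(v)>5e-4})
            Rc=Rc@Ro.from_rotvec(w/n,degrees=True).as_matrix()
        p,R=q,T
    for i in range(0,len(rows),8): print(json.dumps(rows[i:i+8]))
def stt():
    s=robot.read_state(); print(round(s['time'],2),s['eef_pos'].round(4),s['joints'].round(3),'F',s['contact_force'].round(1),'open',round(s['opening'],4)); print(s['eef_rot'].round(3).tolist())
E
python3 - <<'E'
from h import *
plan([((.4,-.40,.22),down(.05)),((.628,-.251,.13),down(-.11))])
E
```

```text
[{"x": 0.905, "y": -0.262, "z": 0.062, "wz": 0.336}, {"x": 0.892, "y": -0.305, "z": 0.062, "wz": 0.336}, {"x": 0.876, "y": -0.346, "z": 0.062, "wz": 0.336}, {"x": 0.859, "y": -0.387, "z": 0.062, "wz": 0.336}, {"x": 0.84, "y": -0.427, "z": 0.062, "wz": 0.336}, {"x": 0.784, "y": -0.458, "z": 0.3, "wz": 0.229}, {"x": 0.769, "y": -0.483, "z": 0.3, "wz": 0.229}, {"x": 0.753, "y": -0.507, "z": 0.3, "wz": 0.229}]
[{"x": 0.736, "y": -0.531, "z": 0.3, "wz": 0.229}, {"x": 0.719, "y": -0.554, "z": 0.3, "wz": 0.229}]
```

Call:
play_rows(rows=[{"jaw": 80, "x": 0.905, "y": -0.262, "z": 0.062, "wz": 0.336}, {"jaw": 80, "x": 0.892, "y": -0.305, "z": 0.062, "wz": 0.336}, {"jaw": 80, "x": 0.876, "y": -0.346, "z": 0.062, "wz": 0.336}, {"jaw": 80, "x": 0.859, "y": -0.387, "z": 0.062, "wz": 0.336}, {"jaw": 80, "x": 0.84, "y": -0.427, "z": 0.062, "wz": 0.336}, {"jaw": 80, "x": 0.784, "y": -0.458, "z": 0.3, "wz": 0.229}, {"jaw": 80, "x": 0.769, "y": -0.483, "z": 0.3, "wz": 0.229}, {"jaw": 80, "x": 0.753, "y": -0.507, "z": 0.3, "wz": 0.229}], force=20)

```text
invalid input at $.rows[0]: expected keys jaw, x, y, z, wx, wy, wz
```

Call:
play_rows(rows=[{"x": 0.736, "y": -0.531, "z": 0.3, "wz": 0.229}, {"x": 0.719, "y": -0.554, "z": 0.3, "wz": 0.229}, {}])

```text
invalid input at $.rows[0]: expected keys jaw, x, y, z, wx, wy, wz
```

```bash
python3 - <<'E'
from h import *
stt()
w=robot.grab_frame('wrist'); save('w1',w)
k=robot.calibration('wrist'); print({a:k[a] for a in k if a!='T_tool_cam'})
print([(r['centre'],r['score']) for r in robot.find_in('cover','wrist')])
E
```

```text
1.7 [ 0.1616 -0.5518  0.2387] [-1.492  0.181  1.607  0.     1.354 -0.206] F [ 0.3 -0.2 -0.1] open 0.0882
[[0.96, 0.281, 0.0], [0.281, -0.96, 0.0], [0.0, -0.0, -1.0]]
{'fx': 297.3186396354542, 'fy': 297.3186396354542, 'cx': 255.40735625122167, 'cy': 196.21174795770952}
[]
```

View pics/w1.png

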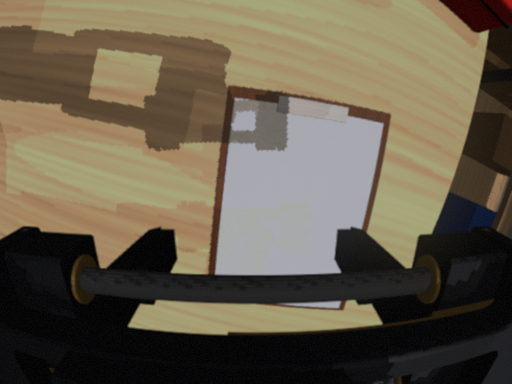

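Call:
play_rows(rows=[{"jaw": 80, "x": 0.905, "y": -0.262, "z": 0.062, "wx": 0, "wy": 0, "wz": 0.336}, {"jaw": 80, "x": 0.892, "y": -0.305, "z": 0.062, "wx": 0, "wy": 0, "wz": 0.336}, {"jaw": 80, "x": 0.876, "y": -0.346, "z": 0.062, "wx": 0, "wy": 0, "wz": 0.336}, {"jaw": 80, "x": 0.859, "y": -0.387, "z": 0.062, "wx": 0, "wy": 0, "wz": 0.336}, {"jaw": 80, "x": 0.84, "y": -0.427, "z": 0.062, "wx": 0, "wy": 0, "wz": 0.336}, {"jaw": 80, "x": 0.784, "y": -0.458, "z": 0.3, "wx": 0, "wy": 0, "wz": 0.229}, {"jaw": 80, "x": 0.769, "y": -0.483, "z": 0.3, "wx": 0, "wy": 0, "wz": 0.229}, {"jaw": 80, "x": 0.753, "y": -0.507, "z": 0.3, "wx": 0, "wy": 0, "wz": 0.229}], force=20)

```text
time: 2.8
eef_pos: [0.5383, -0.3095, 0.1658]
eef_rot: [[0.999, -0.047, 0.0], [-0.047, -0.999, -0.0], [0.0, 0.0, -1.0]]
contact_force: [1.0, -0.9, 1.1]
opening: 0.0606
```

Call:
play_rows(rows=[{"jaw": 80, "x": 0.736, "y": -0.531, "z": 0.3, "wx": 0, "wy": 0, "wz": 0.229}, {"jaw": 80, "x": 0.719, "y": -0.554, "z": 0.3, "wx": 0, "wy": 0, "wz": 0.229}, {"jaw": 80, "x": 0, "y": 0, "z": 0, "wx": 0, "wy": 0, "wz": 0}])

```text
time: 3.18
eef_pos: [0.6293, -0.2474, 0.1274]
eef_rot: [[0.994, -0.105, -0.003], [-0.105, -0.994, 0.002], [-0.003, -0.002, -1.0]]
contact_force: [1.1, -0.0, 0.0]
opening: 0.0603
```

```bash
sed -i "s/if abs(v)>5e-4})/}|{'jaw':jaw})/; s/grasp=False/jaw=80/" h.py; cat >> h.py <<'E'
def wproj(p,st):
    k=robot.calibration('wrist'); T=np.array(k['T_tool_cam'])
    q=st['eef_rot'].T@(np.array(p)-st['eef_pos']); q=T[:3,:3].T@(q-T[:3,3])
    r=np.hypot(q[0],q[1]); th=np.arctan2(r,q[2]); return np.array([k['cx'],k['cy']])+k['fx']*th*q[:2]/r
E
python3 - <<'E'
from h import *
stt()
st=robot.read_state(); w=robot.grab_frame('wrist')
for s,col in (([.6285,-.2519,-.1157],(0,0,255)),):
    q=np.array([wproj(p,st) for p in tf(cov(.083),s)]); cv2.polylines(w,[q.astype(np.int32)],True,col,1)
save('w2',w)
F={c:robot.grab_frame(c) for c in('top','side')}
h=cv2.cvtColor(F['top'],cv2.COLOR_RGB2HSV)
for p in ((342,188),(339,213),(325,180)): print(h[p[1],p[0]])
L=robot.silhouettes('cover','top'); print([(r['centre'],r['pixels'].sum()) for r in L])
E
```

```text
3.17 [ 0.6293 -0.2474  0.1274] [-5.500e-01  5.080e-01  1.414e+00  1.000e-03  1.223e+00  1.126e+00] F [ 1.1 -0.   0. ] open 0.0603
[[0.994, -0.105, -0.003], [-0.105, -0.994, 0.002], [-0.003, -0.002, -1.0]]
[ 5 85 33]
[103  69  67]
[90 17 59]
[([348.9, 195.1], np.int64(331))]
```

View pics/w2.png

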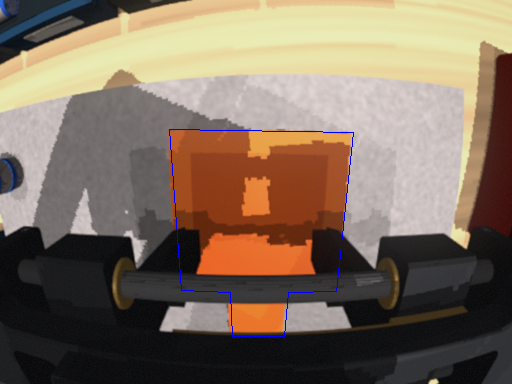

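Call:
play_rows(rows=[{"jaw": 80, "x": 0, "y": 0, "z": 0.4, "wx": 0, "wy": 0, "wz": 0}, {"jaw": 80, "x": 0, "y": 0, "z": 0.2, "wx": 0, "wy": 0, "wz": 0}, {"jaw": 80, "x": 0, "y": 0, "z": 0.08, "wx": 0, "wy": 0, "wz": 0}, {"jaw": 80, "x": 0, "y": 0, "z": 0, "wx": 0, "wy": 0, "wz": 0}])

```text
time: 3.88
eef_pos: [0.6278, -0.2514, 0.0895]
eef_rot: [[0.994, -0.11, 0.0], [-0.11, -0.994, -0.0], [0.0, 0.0, -1.0]]
contact_force: [-0.3, 0.3, -0.2]
opening: 0.0606
```

Call:
play_rows(rows=[{"jaw": 80, "x": 0, "y": 0, "z": 0.05, "wx": 0, "wy": 0, "wz": 0}, {"jaw": 80, "x": 0, "y": 0, "z": 0.05, "wx": 0, "wy": 0, "wz": 0}, {"jaw": 80, "x": 0, "y": 0, "z": 0, "wx": 0, "wy": 0, "wz": 0}])

```text
time: 4.25
eef_pos: [0.6281, -0.251, 0.0835]
eef_rot: [[0.994, -0.109, 0.0], [-0.109, -0.994, -0.0], [0.0, 0.0, -1.0]]
contact_force: [0.8, 0.1, -0.2]
opening: 0.0605
```

Call:
play_rows(rows=[{"jaw": 80, "x": 0, "y": 0, "z": 0.015, "wx": 0, "wy": 0, "wz": 0}, {"jaw": 80, "x": 0, "y": 0, "z": 0, "wx": 0, "wy": 0, "wz": 0}])

```text
time: 4.5
eef_pos: [0.6284, -0.2511, 0.0835]
eef_rot: [[0.994, -0.109, 0.001], [-0.109, -0.994, -0.0], [0.001, 0.0, -1.0]]
contact_force: [-0.5, 0.9, 4.6]
opening: 0.0608
```

Call:
play_rows(rows=[{"jaw": 80, "x": 0, "y": 0, "z": 0.015, "wx": 0, "wy": 0, "wz": 0}, {"jaw": 80, "x": 0, "y": 0, "z": 0, "wx": 0, "wy": 0, "wz": 0}])

```text
time: 4.75
eef_pos: [0.6288, -0.2513, 0.0834]
eef_rot: [[0.994, -0.109, 0.002], [-0.109, -0.994, -0.001], [0.002, 0.001, -1.0]]
contact_force: [-1.9, 0.9, 9.5]
opening: 0.0606
```

```bash
python3 - <<'E'
from h import *
plan([((.603,-.202,.0834),None),((.545,-.202,.0834),down(-.08)),((.470,-.202,.0834),down(-.08))],start=((.6288,-.2513,.0834),down(-.109)),vmax=.02)
E
```

```text
[{"x": -0.172, "y": -0.257, "z": 0.0, "wx": 0.0, "wy": 0.0, "wz": 0.0, "jaw": 80}, {"x": -0.172, "y": -0.257, "z": 0.0, "wx": 0.0, "wy": 0.0, "wz": 0.0, "jaw": 80}, {"x": -0.172, "y": -0.257, "z": 0.0, "wx": 0.0, "wy": 0.0, "wz": 0.0, "jaw": 80}, {"x": -0.32, "y": 0.035, "z": 0.0, "wx": 0.0, "wy": 0.0, "wz": -0.069, "jaw": 80}, {"x": -0.321, "y": 0.032, "z": 0.0, "wx": 0.0, "wy": 0.0, "wz": -0.069, "jaw": 80}, {"x": -0.321, "y": 0.029, "z": 0.0, "wx": 0.0, "wy": 0.0, "wz": -0.069, "jaw": 80}, {"x": -0.312, "y": 0.025, "z": 0.0, "wx": 0.0, "wy": 0.0, "wz": 0.0, "jaw": 80}, {"x": -0.312, "y": 0.025, "z": 0.0, "wx": 0.0, "wy": 0.0, "wz": 0.0, "jaw": 80}]
[{"x": -0.312, "y": 0.025, "z": 0.0, "wx": 0.0, "wy": 0.0, "wz": 0.0, "jaw": 80}, {"x": -0.312, "y": 0.025, "z": 0.0, "wx": 0.0, "wy": 0.0, "wz": 0.0, "jaw": 80}]
```

Call:
play_rows(rows=[{"jaw": 80, "x": 0, "y": 0, "z": -0.007, "wx": 0, "wy": 0, "wz": 0}, {"jaw": 80, "x": -0.06, "y": -0.12, "z": 0, "wx": 0, "wy": 0, "wz": 0}])

```text
time: 5.0
eef_pos: [0.6263, -0.2445, 0.0835]
eef_rot: [[0.994, -0.11, 0.003], [-0.11, -0.994, -0.002], [0.003, 0.002, -1.0]]
contact_force: [-0.5, -2.2, 6.4]
opening: 0.0608
```

Call:
play_rows(rows=[{"jaw": 80, "x": -0.152, "y": -0.217, "z": 0, "wx": 0, "wy": 0, "wz": 0}, {"jaw": 80, "x": -0.152, "y": -0.217, "z": 0, "wx": 0, "wy": 0, "wz": 0}, {"jaw": 80, "x": -0.152, "y": -0.217, "z": 0, "wx": 0, "wy": 0, "wz": 0}, {"jaw": 80, "x": 0, "y": 0, "z": 0, "wx": 0, "wy": 0, "wz": 0}])

```text
time: 5.5
eef_pos: [0.6026, -0.2004, 0.0834]
eef_rot: [[0.994, -0.108, 0.002], [-0.108, -0.994, -0.0], [0.002, 0.0, -1.0]]
contact_force: [-0.8, 2.3, 8.7]
opening: 0.0604
```

```bash
python3 - <<'E'
from h import *
stt()
st=robot.read_state(); w=robot.grab_frame('wrist')
# expected pose: moved with the tool
s=[st['eef_pos'][0],st['eef_pos'][1]-.0006,-.1157]
q=np.array([wproj(p,st) for p in tf(cov(.083),s)]); cv2.polylines(w,[q.astype(np.int32)],True,(0,0,255),1); save('w3',w)
sd=robot.grab_frame('side'); o=orange(sd); print(o.sum(),fit({'side':o},cov(.083),s,False))
E
```

```text
5.5 [ 0.6026 -0.2004  0.0834] [-5.080e-01  4.790e-01  1.557e+00  1.000e-03  1.104e+00  1.171e+00] F [-0.8  2.3  8.7] open 0.0604
[[0.994, -0.108, 0.002], [-0.108, -0.994, -0.0], [0.002, 0.0, -1.0]]
909.0 (array([ 0.61015727, -0.20339504,  0.06810868]), np.float64(0.7349985978990056))
```

View pics/w3.png

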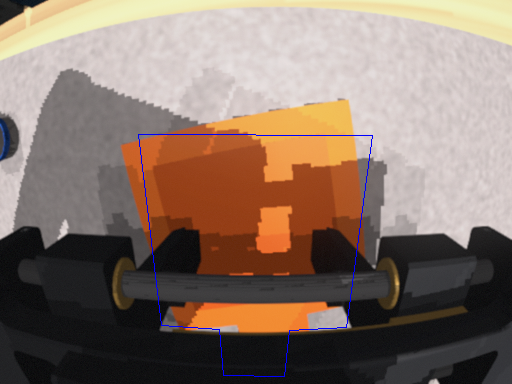

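```bash
cat >> h.py <<'E'
def wz(px,st,z):
    k=robot.calibration('wrist'); T=np.array(k['T_tool_cam']); d=np.array(px,float)-[k['cx'],k['cy']]; r=np.hypot(*d); th=r/k['fx']
    v=np.array([*(d/r*np.sin(th)),np.cos(th)]); R=st['eef_rot']@T[:3,:3]; o=st['eef_pos']+st['eef_rot']@T[:3,3]; v=R@v
    return o+v*(z-o[2])/v[2]
def rear(a,b,st):
    A,B=wz(a,st,.083),wz(b,st,.083); d=(A-B)[:2]; ps=np.arctan2(-d[0],d[1]); m=(A+B)[:2]/2-.06*np.array([np.cos(ps),np.sin(ps)])
    return m,ps,np.hypot(*d)
E
python3 - <<'E'
from h import *
st=robot.read_state(); print(rear((122,145),(350,99),st)); print(st['moment'])
E
```

```text
(array([ 0.61028272, -0.20249064]), np.float64(0.0806419822689085), np.float64(0.11928707073259673))
[ 0.36908072  0.26394593 -0.00610808]
```

```bash
python3 - <<'E'
from h import *
plan([((.6026,-.2004,.089),down(-.01)),((.610,-.2025,.0843),down(.08))],start=((.6026,-.2004,.0825),down(-.108)))
E
```

```text
[{"x": 0.0, "y": 0.0, "z": -0.108, "wx": 0.0, "wy": 0.0, "wz": -0.702, "jaw": 80}, {"x": 0.124, "y": 0.034, "z": 0.078, "wx": 0.0, "wy": 0.0, "wz": -0.645, "jaw": 80}]
```

Call:
play_rows(rows=[{"jaw": 80, "x": 0, "y": 0, "z": -0.108, "wx": 0, "wy": 0, "wz": 0}, {"jaw": 80, "x": 0, "y": 0, "z": 0, "wx": 0, "wy": 0, "wz": -0.7}, {"jaw": 80, "x": 0.124, "y": 0.034, "z": 0, "wx": 0, "wy": 0, "wz": -0.645}, {"jaw": 80, "x": 0, "y": 0, "z": 0, "wx": 0, "wy": 0, "wz": 0}])

```text
time: 6.1
eef_pos: [0.6096, -0.2036, 0.0882]
eef_rot: [[0.997, 0.077, -0.0], [0.077, -0.997, 0.0], [-0.0, -0.0, -1.0]]
contact_force: [0.8, -0.0, 0.2]
opening: 0.0607
```

```bash
python3 - <<'E'
from h import *
stt(); print(robot.read_state()['moment'])
E
```

```text
6.1 [ 0.6096 -0.2036  0.0882] [-0.507  0.489  1.532 -0.     1.121  0.987] F [ 0.8 -0.   0.2] open 0.0607
[[0.997, 0.077, -0.0], [0.077, -0.997, 0.0], [-0.0, -0.0, -1.0]]
[ 0.02295045  0.01161853 -0.02481377]
```

Call:
play_rows(rows=[{"jaw": 80, "x": 0, "y": 0, "z": 0.075, "wx": 0, "wy": 0, "wz": 0}, {"jaw": 80, "x": 0, "y": 0, "z": 0.03, "wx": 0, "wy": 0, "wz": 0}, {"jaw": 80, "x": 0, "y": 0, "z": 0, "wx": 0, "wy": 0, "wz": 0}])

```text
time: 6.48
eef_pos: [0.6101, -0.2039, 0.0834]
eef_rot: [[0.997, 0.077, 0.001], [0.077, -0.997, -0.0], [0.001, 0.001, -1.0]]
contact_force: [-1.3, 0.7, 9.3]
opening: 0.0606
```

```bash
python3 - <<'E'
from h import *
stt(); print(robot.read_state()['moment'])
E
```

```text
6.47 [ 0.6101 -0.2039  0.0834] [-0.507  0.495  1.533  0.     1.112  0.987] F [-1.3  0.7  9.3] open 0.0606
[[0.997, 0.077, 0.001], [0.077, -0.997, -0.0], [0.001, 0.001, -1.0]]
[0.35273828 0.37810323 0.03200553]
```

Call:
play_rows(rows=[{"jaw": 80, "x": 0, "y": 0, "z": 0, "wx": 0.03, "wy": 0, "wz": 0}, {"jaw": 80, "x": 0, "y": 0, "z": 0, "wx": 0, "wy": 0, "wz": 0}])

```text
time: 6.72
eef_pos: [0.6102, -0.204, 0.0835]
eef_rot: [[0.997, 0.077, 0.001], [0.077, -0.997, 0.003], [0.001, -0.003, -1.0]]
contact_force: [-2.4, 1.3, 8.1]
opening: 0.0604
```

```bash
python3 - <<'E'
from h import *
stt(); print(robot.read_state()['moment'])
E
```

```text
6.72 [ 0.6102 -0.204   0.0835] [-0.508  0.496  1.532  0.004  1.114  0.984] F [-2.4  1.3  8.1] open 0.0604
[[0.997, 0.077, 0.001], [0.077, -0.997, 0.003], [0.001, -0.003, -1.0]]
[-0.01547509  0.2194003  -0.10187441]
```

```bash
python3 - <<'E'
from h import *
plan([((.570,-.2035,.0834),down(-.08))],start=((.6102,-.204,.0834),down(.077)),vmax=.011)
E
```

```text
[{"x": -0.167, "y": -0.015, "z": 0.0, "wx": 0.0, "wy": 0.0, "wz": 0.281, "jaw": 80}, {"x": -0.167, "y": -0.008, "z": 0.0, "wx": 0.0, "wy": 0.0, "wz": 0.281, "jaw": 80}, {"x": -0.168, "y": -0.002, "z": 0.0, "wx": 0.0, "wy": 0.0, "wz": 0.281, "jaw": 80}, {"x": -0.167, "y": 0.005, "z": 0.0, "wx": 0.0, "wy": 0.0, "wz": 0.281, "jaw": 80}]
```

Call:
play_rows(rows=[{"jaw": 80, "x": 0, "y": 0, "z": 0, "wx": -0.013, "wy": 0, "wz": 0}, {"jaw": 80, "x": 0, "y": 0, "z": 0, "wx": 0, "wy": 0, "wz": 0}])

```text
time: 6.98
eef_pos: [0.6102, -0.204, 0.0835]
eef_rot: [[0.997, 0.077, 0.001], [0.077, -0.997, 0.001], [0.001, -0.001, -1.0]]
contact_force: [-1.5, 1.5, 8.4]
opening: 0.0608
```

```bash
python3 - <<'E'
from h import *
stt(); print(robot.read_state()['moment'])
E
```

```text
6.97 [ 0.6102 -0.204   0.0835] [-0.508  0.496  1.533  0.002  1.113  0.985] F [-1.5  1.5  8.4] open 0.0608
[[0.997, 0.077, 0.001], [0.077, -0.997, 0.001], [0.001, -0.001, -1.0]]
[-0.06697749  0.17083114 -0.03620278]
```

Call:
play_rows(rows=[{"jaw": 80, "x": -0.167, "y": -0.015, "z": 0.0, "wx": 0.0, "wy": 0.0, "wz": 0.281}, {"jaw": 80, "x": -0.167, "y": -0.008, "z": 0.0, "wx": 0.0, "wy": 0.0, "wz": 0.281}, {"jaw": 80, "x": -0.168, "y": -0.002, "z": 0.0, "wx": 0.0, "wy": 0.0, "wz": 0.281}, {"jaw": 80, "x": -0.167, "y": 0.005, "z": 0.0, "wx": 0.0, "wy": 0.0, "wz": 0.281}, {"jaw": 80, "x": 0, "y": 0, "z": 0, "wx": 0, "wy": 0, "wz": 0}])

```text
time: 7.6
eef_pos: [0.5694, -0.2039, 0.0834]
eef_rot: [[0.997, -0.081, 0.001], [-0.081, -0.997, 0.001], [0.001, -0.001, -1.0]]
contact_force: [-1.4, -0.2, 9.3]
opening: 0.0603
```

```bash
cat >> h.py <<'E'
def covw(st,w,s0,save_as=None):
    """fit cover from wrist picture: orange pixels vs model, rear part only (rows<225)"""
    h=cv2.cvtColor(w,cv2.COLOR_RGB2HSV); m=cv2.inRange(h,(4,150,60),(20,255,255)); m=cv2.morphologyEx(m,cv2.MORPH_CLOSE,np.ones((5,5)))
    m=(m/255.)[:225]
    def f(s):
        q=np.array([wproj(p,st) for p in tf(cov(.083),s)]); r=np.zeros((384*2,1024),np.uint8)
        cv2.fillPoly(r,[np.round(q*2*16).astype(np.int32)],255,shift=4)
        return np.abs(cv2.resize(r,(512,384),interpolation=cv2.INTER_AREA)[:225]/255.-m).sum()/m.sum()
    s0=np.array(s0); r=minimize(f,s0,method='Nelder-Mead',options=dict(initial_simplex=np.vstack([s0]+[s0+d for d in np.diag([.012,.012,.15])]),xatol=1e-4,fatol=1e-4))
    if save_as:
        v=w.copy(); q=np.array([wproj(p,st) for p in tf(cov(.083),r.x)]); cv2.polylines(v,[q.astype(np.int32)],True,(0,0,255),1); save(save_as,v)
    return r.x,r.fun
E
python3 - <<'E'
from h import *
stt(); st=robot.read_state(); print(st['moment'])
w=robot.grab_frame('wrist'); print(covw(st,w,[*st['eef_pos'][:2],-.08],'w4'))
# check method on the previous raw scene impossible (overlay); done
E
```

```text
7.6 [ 0.5694 -0.2039  0.0834] [-5.410e-01  4.220e-01  1.640e+00  1.000e-03  1.079e+00  1.111e+00] F [-1.4 -0.2  9.3] open 0.0603
[[0.997, -0.081, 0.001], [-0.081, -0.997, 0.001], [0.001, -0.001, -1.0]]
[-0.24602063  0.40411233 -0.10632798]
(array([ 0.57462593, -0.20167301, -0.12481835]), np.float64(0.02527430830866979))
```

View pics/w4.png

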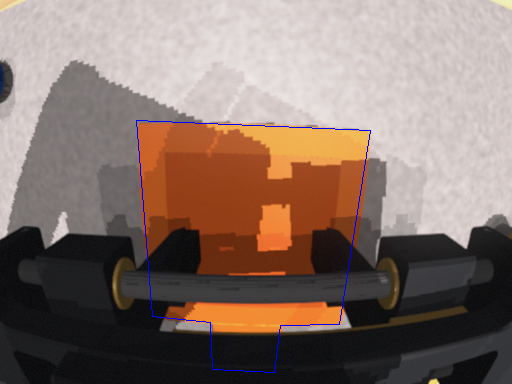

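Call:
play_rows(rows=[{"jaw": 80, "x": 0, "y": 0, "z": 0, "wx": -0.013, "wy": 0.0, "wz": 0}, {"jaw": 80, "x": -0.2, "y": 0.016, "z": 0.0, "wx": 0.0, "wy": 0.0, "wz": -0.05}, {"jaw": 80, "x": -0.2, "y": 0.016, "z": 0.0, "wx": 0.0, "wy": 0.0, "wz": -0.05}, {"jaw": 80, "x": -0.2, "y": 0.016, "z": 0.0, "wx": 0.0, "wy": 0.0, "wz": -0.05}, {"jaw": 80, "x": -0.2, "y": 0.016, "z": 0.0, "wx": 0.0, "wy": 0.0, "wz": -0.05}, {"jaw": 80, "x": 0, "y": 0, "z": 0, "wx": 0, "wy": 0, "wz": 0}])

```text
time: 8.4
eef_pos: [0.521, -0.2043, 0.0834]
eef_rot: [[0.999, -0.052, 0.001], [-0.052, -0.999, -0.001], [0.001, 0.001, -1.0]]
contact_force: [-3.1, 0.8, 10.0]
opening: 0.0606
```

```bash
python3 - <<'E'
from h import *
stt(); st=robot.read_state(); print(st['moment'])
w=robot.grab_frame('wrist'); print(covw(st,w,[*st['eef_pos'][:2],-.1],'w5'))
E
```

```text
8.4 [ 0.521  -0.2043  0.0834] [-0.586  0.337  1.76  -0.     1.044  1.037] F [-3.1  0.8 10. ] open 0.0606
[[0.999, -0.052, 0.001], [-0.052, -0.999, -0.001], [0.001, 0.001, -1.0]]
[0.25318116 0.46214107 0.0802423 ]
(array([ 0.53217069, -0.20240189,  0.00522118]), np.float64(0.02774172706331816))
```

Call:
play_rows(rows=[{"jaw": 80, "x": 0, "y": 0, "z": 0, "wx": 0.007, "wy": 0.0, "wz": 0}, {"jaw": 80, "x": -0.2, "y": 0.01, "z": 0.0, "wx": 0.0, "wy": 0.0, "wz": 0.04}, {"jaw": 80, "x": -0.2, "y": 0.01, "z": 0.0, "wx": 0.0, "wy": 0.0, "wz": 0.04}, {"jaw": 80, "x": -0.2, "y": 0.01, "z": 0.0, "wx": 0.0, "wy": 0.0, "wz": 0.04}, {"jaw": 80, "x": 0, "y": 0, "z": 0, "wx": 0, "wy": 0, "wz": 0}])

```text
time: 9.07
eef_pos: [0.485, -0.2042, 0.0834]
eef_rot: [[0.998, -0.069, 0.001], [-0.069, -0.998, 0.0], [0.001, -0.0, -1.0]]
contact_force: [-2.5, 0.7, 12.0]
opening: 0.0604
```

```bash
python3 - <<'E'
from h import *
stt(); st=robot.read_state(); print(st['moment'])
w=robot.grab_frame('wrist'); print(covw(st,w,[*st['eef_pos'][:2],-.1],'w6'))
E
```

```text
9.07 [ 0.485  -0.2042  0.0834] [-6.250e-01  2.720e-01  1.846e+00  1.000e-03  1.023e+00  1.015e+00] F [-2.5  0.7 12. ] open 0.0604
[[0.998, -0.069, 0.001], [-0.069, -0.998, 0.0], [0.001, -0.0, -1.0]]
[ 0.01163163  0.51984335 -0.0515932 ]
(array([ 0.49909869, -0.20246378, -0.01128598]), np.float64(0.030636047705435134))
```

Call:
play_rows(rows=[{"jaw": 80, "x": 0, "y": 0, "z": -0.008, "wx": 0, "wy": 0.0, "wz": 0}, {"jaw": 80, "x": -0.16, "y": 0.01, "z": 0.0, "wx": 0.0, "wy": 0.0, "wz": 0.06}, {"jaw": 80, "x": -0.16, "y": 0.01, "z": 0.0, "wx": 0.0, "wy": 0.0, "wz": 0.06}, {"jaw": 80, "x": -0.16, "y": 0.01, "z": 0.0, "wx": 0.0, "wy": 0.0, "wz": 0.06}, {"jaw": 80, "x": 0, "y": 0, "z": 0, "wx": 0, "wy": 0, "wz": 0}])

```text
time: 9.75
eef_pos: [0.4558, -0.2036, 0.0834]
eef_rot: [[0.996, -0.094, 0.0], [-0.094, -0.996, 0.0], [0.0, -0.0, -1.0]]
contact_force: [-2.1, -0.6, 10.3]
opening: 0.0607
```

```bash
python3 - <<'E'
from h import *
stt(); st=robot.read_state(); print(st['moment'])
w=robot.grab_frame('wrist'); print(covw(st,w,[*st['eef_pos'][:2],-.03],'w7'))
E
```

```text
9.75 [ 0.4558 -0.2036  0.0834] [-6.590e-01  2.190e-01  1.913e+00  1.000e-03  1.009e+00  1.006e+00] F [-2.1 -0.6 10.3] open 0.0607
[[0.996, -0.094, 0.0], [-0.094, -0.996, 0.0], [0.0, -0.0, -1.0]]
[-0.12995774  0.42883389 -0.04025319]
(array([ 0.47242916, -0.20208476, -0.03998844]), np.float64(0.034169724803456585))
```

Call:
play_rows(rows=[{"jaw": 80, "x": 0, "y": 0, "z": -0.3, "wx": 0, "wy": 0.0, "wz": 0}, {"jaw": 80, "x": 0, "y": 0, "z": -0.8, "wx": 0, "wy": 0.0, "wz": 0}, {"jaw": 150, "x": -0.4, "y": 0, "z": -0.8, "wx": 0.0, "wy": 0.0, "wz": 0}, {"jaw": 150, "x": -0.4, "y": 0, "z": -0.8, "wx": 0.0, "wy": -0.9, "wz": 0}, {"jaw": 150, "x": -0.4, "y": 0, "z": -0.6, "wx": 0.0, "wy": -0.9, "wz": 0}, {"jaw": 150, "x": 0, "y": 0, "z": 0, "wx": 0, "wy": -0.9, "wz": 0}, {"jaw": 150, "x": 0, "y": 0, "z": 0, "wx": 0, "wy": 0, "wz": 0}])

```text
time: 10.68
eef_pos: [0.3894, -0.1969, 0.2818]
eef_rot: [[0.925, -0.092, -0.369], [-0.085, -0.996, 0.037], [-0.371, -0.003, -0.929]]
contact_force: [0.4, 0.1, 0.3]
opening: 0.0363
```

```bash
python3 - <<'E'
from h import *
np.set_printoptions(precision=4,suppress=True)
stt(); s=robot.read_state(); print(s['qd'].round(3))
j=s['joints']
E_=lambda j: (Ro.from_euler('z',j[0])*Ro.from_euler('y',j[1]+j[2])*Ro.from_euler('z',j[3])*Ro.from_euler('y',j[4])*Ro.from_euler('z',j[5])).as_matrix()
print(E_(j).T@s['eef_rot'])
j5=[-.659,.219,1.913,.001,1.009,1.006]; print(E_(j5).T@down(-.094))
t=robot.grab_frame('top');sd=robot.grab_frame('side'); save('both1',cv2.resize(np.vstack([t[100:300],sd[120:330]]),None,fx=1.4,fy=1.4))
o=orange(sd); print(o.sum(),fit({'side':o},cov(.083),[.472,-.202,-.04],False))
E
```

```text
10.68 [ 0.3894 -0.1969  0.2818] [-0.61   0.097  1.658 -0.184  1.719  1.057] F [0.4 0.1 0.3] open 0.0363
[[0.925, -0.092, -0.369], [-0.085, -0.996, 0.037], [-0.371, -0.003, -0.929]]
[-0.014 -0.035  0.042  0.019 -0.034 -0.019]
[[ 0. -1.  0.]
 [ 1.  0.  0.]
 [-0.  0.  1.]]
[[ 0.0007 -1.     -0.0004]
 [ 1.      0.0007 -0.001 ]
 [ 0.001  -0.0004  1.    ]]
1494.0 (array([ 0.4711, -0.203 , -0.0459]), np.float64(0.10447541801191694))
```

View pics/both1.png

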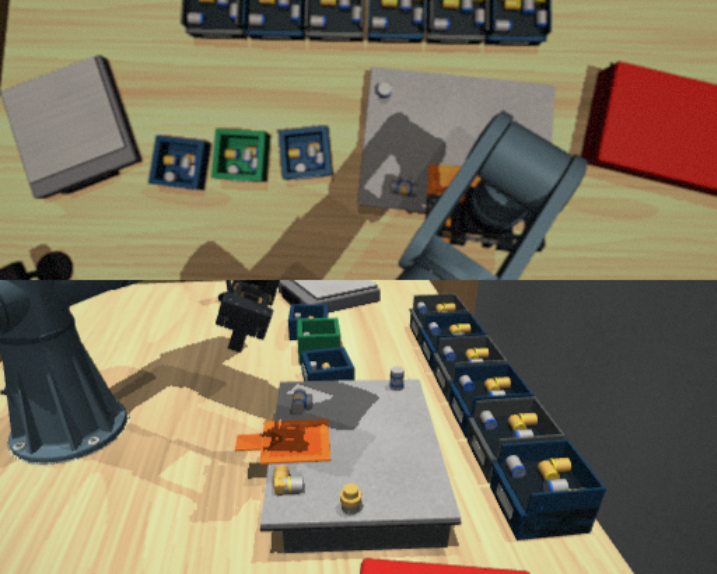

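```bash
cat > kin.py <<'E'
from h import *
from scipy.optimize import least_squares
S=[([-1.4923,.1808,1.6071,0,1.3538,-.2063],(.1616,-.5518,.2387)),([-.507,.489,1.532,0,1.121,.987],(.6096,-.2036,.0882)),
([-.541,.422,1.640,.001,1.079,1.111],(.5694,-.2039,.0834)),([-.625,.272,1.846,.001,1.023,1.015],(.485,-.2042,.0834)),([-.659,.219,1.913,.001,1.009,1.006],(.4558,-.2036,.0834)),
([-.61,.097,1.658,-.184,1.719,1.057],(.3894,-.1969,.2818))]
def rot(j): return (Ro.from_euler('z',j[0])*Ro.from_euler('y',j[1]+j[2])*Ro.from_euler('z',j[3])*Ro.from_euler('y',j[4])*Ro.from_euler('z',j[5]+np.pi/2)).as_matrix()
def fk(j,k):
    a1,L2,L3,e,d1,d6,lat=k; A=j[1]+j[2]
    w=np.array([a1+L2*np.sin(j[1])+L3*np.sin(A)+e*np.cos(A),lat,d1+L2*np.cos(j[1])+L3*np.cos(A)-e*np.sin(A)])
    R=rot(j); return Ro.from_euler('z',j[0]).as_matrix()@w+d6*R[:,2],R
def calib(S=S):
    r=least_squares(lambda k:np.concatenate([(fk(j,k)[0]-p)*1e3 for j,p in S]+[(k-K0)*1.0]),K0)
    return r.x,np.sqrt((r.fun[:-7]**2).mean())
K0=np.array([0,.4,.4,0,.15,.25,.118])
LO=np.array([-2.99,-.89,.3,-1.14,0,-3.12]);HI=np.array([2.99,2.07,2.58,4.28,2.63,3.12])
def ik(p,R,k,j0):
    f=lambda j:np.concatenate([(fk(j,k)[0]-p)*10,Ro.from_matrix(R.T@rot(j)).as_rotvec(),1e-4*(j-j0)])
    r=least_squares(f,np.clip(j0,LO+.01,HI-.01),bounds=(LO,HI)); e=np.abs(r.fun[:6]).max(); return r.x,e
E
python3 - <<'E'
from kin import *
np.set_printoptions(precision=3,suppress=True)
k,rms=calib(); print(k,rms)
j0=robot.read_state()['joints']
print('grasp')
for up in (1,-1):
  for yaw in np.radians([-20,0,20,40,60,80]):
    R=fwd(yaw,np.radians(18)); R=R if up>0 else R@np.diag([-1,-1,1]); z=R[:,2]
    tab=np.array([.376+.015,-.199,.0815]); p=tab+.0187*z
    best=min((ik(p,R,k,np.array(g)) for g in ([-.6,0,2,1,1,1],[-.6,0,2,2,1,0],[-.6,0,2,3,1,-1],[-.9,0,2,1.5,1.5,-2.5],[-.9,0,2,2,1.5,2.])),key=lambda t:t[1])
    R2=fwd(yaw,np.radians(18)); R2=R2 if up>0 else R2@np.diag([-1,-1,1]); 
    b2=min((ik(np.array([.4594,.2679,.0815])+.0187*z,R,k,np.array(g)) for g in ([.3,0,2,1,1,1],[.3,0,2,2,1,0],[.3,0,2,3,1,-1],[0,0,2,1.5,1.5,-2.5],[0,0,2,2,1.5,2.])),key=lambda t:t[1])
    print(up,round(np.degrees(yaw)),best[0],round(best[1],4),'| bin',b2[0],round(b2[1],4))
E
```

```text
[-0.     0.439  0.515  0.086  0.313  0.311  0.118] 0.1392755399565172
grasp
1 -20 [-1.539  0.732  2.58   1.939  1.388  2.991] 0.0726 | bin [0.747 0.61  2.145 4.28  1.094 2.804] 0.092
1 0 [-1.596  0.523  2.497  1.507  1.262 -3.014] 0.0 | bin [0.602 0.545 2.289 3.831 1.01  2.937] 0.0
1 20 [-1.531  0.544  2.294  1.184  1.361 -2.845] 0.0 | bin [ 0.252  0.522  2.422  3.036  1.061 -3.12 ] 0.0
1 40 [-1.417  0.612  2.075  0.953  1.509 -2.756] 0.0 | bin [-0.119  0.522  2.424  2.266  1.127 -2.984] 0.0
1 60 [-1.285  0.698  1.862  0.764  1.674 -2.73 ] 0.0 | bin [-0.291  0.544  2.293  1.696  1.202 -2.823] 0.0
1 80 [-1.147  0.785  1.665  0.589  1.837 -2.76 ] 0.0 | bin [-0.305  0.607  2.09   1.317  1.343 -2.688] 0.0
-1 -20 [-1.539  0.732  2.58   1.939  1.388 -0.151] 0.0726 | bin [ 0.747  0.61   2.145  4.28   1.094 -0.337] 0.092
-1 0 [-1.596  0.523  2.497  1.507  1.262  0.127] 0.0 | bin [ 0.602  0.545  2.289  3.831  1.01  -0.204] 0.0
-1 20 [-1.531  0.544  2.294  1.184  1.361  0.296] 0.0 | bin [0.252 0.522 2.422 3.036 1.061 0.022] 0.0
-1 40 [-1.417  0.612  2.075  0.953  1.509  0.386] 0.0 | bin [-0.119  0.522  2.424  2.266  1.127  0.157] 0.0
-1 60 [-1.285  0.698  1.862  0.764  1.674  0.411] 0.0 | bin [-0.291  0.544  2.293  1.696  1.202  0.318] 0.0
-1 80 [-1.147  0.785  1.665  0.589  1.837  0.381] 0.0 | bin [-0.305  0.607  2.09   1.317  1.343  0.453] 0.0
```

```bash
cat >> kin.py <<'E'
def hold(yaw,pitch): return fwd(np.radians(yaw),np.radians(pitch))@np.diag([-1.,-1,1])
K=calib()[0]
def kplan(targets,vmax=.058,wmax=7.8,jmax=.2,jaw=128,start=None,gp=True):
    """targets: (grasp point, R) ; rows in tool axes; refine so that no joint moves over jmax per row"""
    s=robot.read_state(); p,R=start or (s['eef_pos'],s['eef_rot']); p=np.array(p); j=s['joints']; out=[]
    for q,T in targets:
        T=R if T is None else T; q=np.array(q,float)+(.0187*T[:,2] if gp else 0)
        w=Ro.from_matrix(R.T@T).as_rotvec(degrees=True)
        n=int(max(1,np.ceil(np.linalg.norm(q-p)/vmax),np.ceil(np.linalg.norm(w)/wmax)))
        while 1:
            jj=j; mx=0; rows=[]; Rc=R; err=0
            for i in range(n):
                rows.append([*(Rc.T@((q-p)/n)/.06),*(w/n/8)]); Rc=Rc@Ro.from_rotvec(w/n,degrees=True).as_matrix()
                j2,e=ik(p+(q-p)*(i+1)/n,Rc,K,jj); mx=max(mx,np.abs(j2-jj).max()); err=max(err,e); jj=j2
            if mx<jmax or n>25: break
            n+=1
        out+=rows; p,R,j=q,T,jj; print('seg n',n,'max dj',round(mx,3),'err',round(err,4),'j',j.round(2))
    rows=[dict(zip(('x','y','z','wx','wy','wz'),[round(float(v),3)+0. for v in r]))|{'jaw':jaw} for r in out]
    for i in range(0,len(rows),8): print(json.dumps(rows[i:i+8]))
E
python3 - <<'E'
from kin import *
h=np.array([np.cos(np.radians(40)),np.sin(np.radians(40)),0]); tab=np.array([.389,-.199,.0815])
kplan([(tab-.09*h+[0,0,.15],hold(40,20)),(tab-.09*h+[0,0,.02],None)])
E
```

```text
seg n 12 max dj 0.1 err 0.0 j [-1.59  0.24  2.06  0.82  1.8   0.62]
seg n 3 max dj 0.111 err 0.0 j [-1.59  0.56  2.03  0.79  1.61  0.41]
[{"x": -0.036, "y": 0.075, "z": 0.099, "wx": 0.768, "wy": 0.474, "wz": 0.274, "jaw": 128}, {"x": -0.039, "y": 0.086, "z": 0.088, "wx": 0.768, "wy": 0.474, "wz": 0.274, "jaw": 128}, {"x": -0.041, "y": 0.097, "z": 0.076, "wx": 0.768, "wy": 0.474, "wz": 0.274, "jaw": 128}, {"x": -0.042, "y": 0.106, "z": 0.062, "wx": 0.768, "wy": 0.474, "wz": 0.274, "jaw": 128}, {"x": -0.041, "y": 0.113, "z": 0.048, "wx": 0.768, "wy": 0.474, "wz": 0.274, "jaw": 128}, {"x": -0.04, "y": 0.119, "z": 0.032, "wx": 0.768, "wy": 0.474, "wz": 0.274, "jaw": 128}, {"x": -0.037, "y": 0.123, "z": 0.017, "wx": 0.768, "wy": 0.474, "wz": 0.274, "jaw": 128}, {"x": -0.032, "y": 0.125, "z": 0.001, "wx": 0.768, "wy": 0.474, "wz": 0.274, "jaw": 128}]
[{"x": -0.027, "y": 0.126, "z": -0.014, "wx": 0.768, "wy": 0.474, "wz": 0.274, "jaw": 128}, {"x": -0.021, "y": 0.124, "z": -0.029, "wx": 0.768, "wy": 0.474, "wz": 0.274, "jaw": 128}, {"x": -0.014, "y": 0.121, "z": -0.044, "wx": 0.768, "wy": 0.474, "wz": 0.274, "jaw": 128}, {"x": -0.006, "y": 0.116, "z": -0.057, "wx": 0.768, "wy": 0.474, "wz": 0.274, "jaw": 128}, {"x": 0.0, "y": 0.679, "z": 0.247, "wx": 0.0, "wy": 0.0, "wz": 0.0, "jaw": 128}, {"x": 0.0, "y": 0.679, "z": 0.247, "wx": 0.0, "wy": 0.0, "wz": 0.0, "jaw": 128}, {"x": 0.0, "y": 0.679, "z": 0.247, "wx": 0.0, "wy": 0.0, "wz": 0.0, "jaw": 128}]
```

Call:
play_rows(rows=[{"x": -0.036, "y": 0.075, "z": 0.099, "wx": 0.768, "wy": 0.474, "wz": 0.274, "jaw": 128}, {"x": -0.039, "y": 0.086, "z": 0.088, "wx": 0.768, "wy": 0.474, "wz": 0.274, "jaw": 128}, {"x": -0.041, "y": 0.097, "z": 0.076, "wx": 0.768, "wy": 0.474, "wz": 0.274, "jaw": 128}, {"x": -0.042, "y": 0.106, "z": 0.062, "wx": 0.768, "wy": 0.474, "wz": 0.274, "jaw": 128}, {"x": -0.041, "y": 0.113, "z": 0.048, "wx": 0.768, "wy": 0.474, "wz": 0.274, "jaw": 128}, {"x": -0.04, "y": 0.119, "z": 0.032, "wx": 0.768, "wy": 0.474, "wz": 0.274, "jaw": 128}, {"x": -0.037, "y": 0.123, "z": 0.017, "wx": 0.768, "wy": 0.474, "wz": 0.274, "jaw": 128}, {"x": -0.032, "y": 0.125, "z": 0.001, "wx": 0.768, "wy": 0.474, "wz": 0.274, "jaw": 128}])

```text
time: 11.78
eef_pos: [0.3522, -0.23, 0.2454]
eef_rot: [[0.839, -0.387, 0.382], [-0.544, -0.586, 0.601], [-0.009, -0.712, -0.702]]
contact_force: [0.4, 0.1, -0.5]
opening: 0.0437
```

Call:
play_rows(rows=[{"x": -0.027, "y": 0.126, "z": -0.014, "wx": 0.768, "wy": 0.474, "wz": 0.274, "jaw": 128}, {"x": -0.021, "y": 0.124, "z": -0.029, "wx": 0.768, "wy": 0.474, "wz": 0.274, "jaw": 128}, {"x": -0.014, "y": 0.121, "z": -0.044, "wx": 0.768, "wy": 0.474, "wz": 0.274, "jaw": 128}, {"x": -0.006, "y": 0.116, "z": -0.057, "wx": 0.768, "wy": 0.474, "wz": 0.274, "jaw": 128}, {"x": 0.0, "y": 0.679, "z": 0.247, "wx": 0.0, "wy": 0.0, "wz": 0.0, "jaw": 128}, {"x": 0.0, "y": 0.679, "z": 0.247, "wx": 0.0, "wy": 0.0, "wz": 0.0, "jaw": 128}, {"x": 0.0, "y": 0.679, "z": 0.247, "wx": 0.0, "wy": 0.0, "wz": 0.0, "jaw": 128}, {"x": 0, "y": 0, "z": 0, "wx": 0.0, "wy": 0.0, "wz": 0.0, "jaw": 128}])

```text
time: 12.78
eef_pos: [0.334, -0.2444, 0.0953]
eef_rot: [[0.641, -0.263, 0.721], [-0.768, -0.215, 0.604], [-0.004, -0.941, -0.339]]
contact_force: [-0.1, -0.3, 0.7]
opening: 0.0443
```

```bash
python3 - <<'E'
from kin import *
stt()
st=robot.read_state(); w=robot.grab_frame('wrist'); sd=robot.grab_frame('side');tp=robot.grab_frame('top')
q=np.array([wproj(p,st) for p in tf(cov(.083),[.4711,-.203,-.046])]); cv2.polylines(w,[q.astype(np.int32)],True,(0,0,255),1)
o=orange(sd); print(o.sum(),fit({'side':o},cov(.083),[.472,-.202,-.04],False)); print(orange(tp).sum(),fit({'top':orange(tp)},cov(.083),[.472,-.202,-.04],False))
save('w8',cv2.resize(np.hstack([w,sd]),(800,300)))
h=np.array([np.cos(np.radians(40)),np.sin(np.radians(40)),0]); tab=np.array([.389,-.199,.0815])
kplan([(tab-.09*h,hold(40,20)),(tab,None)],vmax=.03)
E
```

```text
12.78 [ 0.334  -0.2444  0.0953] [-1.59   0.563  2.028  0.789  1.605  0.411] F [-0.1 -0.3  0.7] open 0.0443
[[0.641, -0.263, 0.721], [-0.768, -0.215, 0.604], [-0.004, -0.941, -0.339]]
1540.0 (array([ 0.47187329, -0.20318127, -0.04315957]), np.float64(0.07067736185383243))
53.0 (array([ 0.56033945, -0.23099873, -0.24203983]), np.float64(34.225749167591566))
seg n 1 max dj 0.059 err 0.0 j [-1.59  0.61  2.01  0.79  1.58  0.38]
seg n 3 max dj 0.063 err 0.0 j [-1.41  0.58  2.09  0.94  1.49  0.4 ]
[{"x": -0.025, "y": 0.353, "z": 0.135, "wx": 0.011, "wy": -0.016, "wz": 0.015, "jaw": 128}, {"x": 0.0, "y": -0.171, "z": 0.47, "wx": 0.0, "wy": 0.0, "wz": 0.0, "jaw": 128}, {"x": 0.0, "y": -0.171, "z": 0.47, "wx": 0.0, "wy": 0.0, "wz": 0.0, "jaw": 128}, {"x": 0.0, "y": -0.171, "z": 0.47, "wx": 0.0, "wy": 0.0, "wz": 0.0, "jaw": 128}]
```

View pics/w8.png

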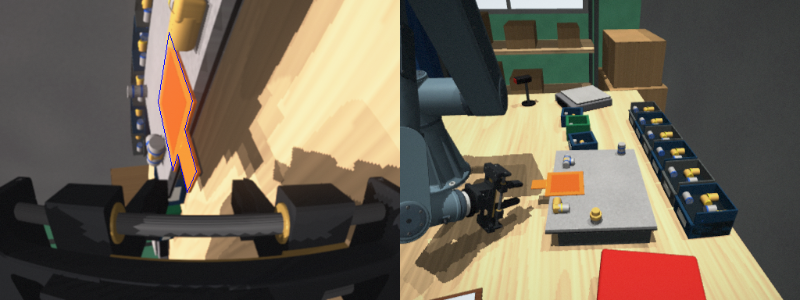

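Call:
play_rows(rows=[{"x": -0.025, "y": 0.3, "z": 0.115, "wx": 0.011, "wy": -0.016, "wz": 0.015, "jaw": 128}, {"x": 0.0, "y": -0.171, "z": 0.47, "wx": 0.0, "wy": 0.0, "wz": 0.0, "jaw": 128}, {"x": 0.0, "y": -0.171, "z": 0.47, "wx": 0.0, "wy": 0.0, "wz": 0.0, "jaw": 128}, {"x": 0.0, "y": -0.171, "z": 0.47, "wx": 0.0, "wy": 0.0, "wz": 0.0, "jaw": 128}, {"x": 0, "y": 0, "z": 0, "wx": 0.0, "wy": 0.0, "wz": 0.0, "jaw": 128}])

```text
time: 13.55
eef_pos: [0.403, -0.1861, 0.0788]
eef_rot: [[0.646, -0.261, 0.718], [-0.764, -0.222, 0.606], [0.001, -0.94, -0.342]]
contact_force: [0.1, -0.8, 0.4]
opening: 0.0437
```

```bash
python3 - <<'E'
from kin import *
stt(); s=robot.read_state(); print('gp',s['eef_pos']-.0187*s['eef_rot'][:,2])
st=s; w=robot.grab_frame('wrist'); sd=robot.grab_frame('side'); o=orange(sd); print(o.sum(),fit({'side':o},cov(.083),[.472,-.202,-.04],False))
x,y=proj('side',(.389,-.199,.0815)).astype(int); c=sd[y-60:y+60,x-80:x+80]
save('w9',np.hstack([w,cv2.resize(c,(512,384))])[::1,:,:] if 0 else np.hstack([cv2.resize(w,(400,300)),cv2.resize(c,(400,300))]))
R=Ro.from_euler('y',11.5,degrees=True).as_matrix()@hold(40,0)
kplan([((.391,-.199,.110),R)],jaw=180)
E
```

```text
13.55 [ 0.403  -0.1861  0.0788] [-1.412  0.573  2.09   0.94   1.49   0.406] F [ 0.1 -0.8  0.4] open 0.0437
[[0.646, -0.261, 0.718], [-0.764, -0.222, 0.606], [0.001, -0.94, -0.342]]
gp [ 0.38956489 -0.19747047  0.08522385]
1542.0 (array([ 0.47082064, -0.20370906, -0.04898209]), np.float64(0.07783627069504845))
seg n 2 max dj 0.085 err 0.0 j [-1.44  0.66  2.05  0.99  1.66  0.49]
[{"x": 0.007, "y": -0.234, "z": -0.061, "wx": 0.701, "wy": -0.077, "wz": 0.462, "jaw": 180}, {"x": -0.008, "y": -0.239, "z": -0.038, "wx": 0.701, "wy": -0.077, "wz": 0.462, "jaw": 180}]
```

View pics/w9.png

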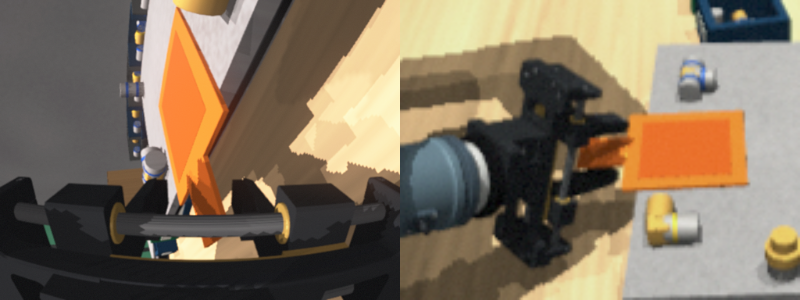

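Call:
play_rows(rows=[{"x": 0, "y": 0, "z": 0, "wx": 0, "wy": 0, "wz": 0, "jaw": 178}, {"x": 0, "y": 0, "z": 0, "wx": 0, "wy": 0, "wz": 0, "jaw": 178}, {"x": 0.003, "y": -0.117, "z": -0.031, "wx": 0.35, "wy": -0.038, "wz": 0.231, "jaw": 178}, {"x": 0.003, "y": -0.117, "z": -0.031, "wx": 0.35, "wy": -0.038, "wz": 0.231, "jaw": 178}, {"x": -0.004, "y": -0.12, "z": -0.019, "wx": 0.35, "wy": -0.038, "wz": 0.231, "jaw": 178}, {"x": -0.004, "y": -0.12, "z": -0.019, "wx": 0.35, "wy": -0.038, "wz": 0.231, "jaw": 178}, {"x": 0, "y": 0, "z": 0, "wx": 0, "wy": 0, "wz": 0, "jaw": 200}, {"x": 0, "y": 0, "z": 0, "wx": 0, "wy": 0, "wz": 0, "jaw": 220}], force=8)

```text
time: 14.65
eef_pos: [0.4046, -0.1871, 0.106]
eef_rot: [[0.629, -0.201, 0.751], [-0.766, 0.003, 0.642], [-0.131, -0.98, -0.152]]
contact_force: [-0.3, 0.2, 0.6]
opening: 0.0128
```

Call:
play_rows(rows=[{"x": 0, "y": 0, "z": 0, "wx": 0, "wy": 0, "wz": 0, "jaw": 240}, {"x": 0, "y": 0, "z": 0, "wx": 0, "wy": 0, "wz": 0, "jaw": 255}, {"x": 0, "y": 0, "z": 0, "wx": 0, "wy": 0, "wz": 0, "jaw": 255}, {"x": 0, "y": 0, "z": 0, "wx": 0, "wy": 0, "wz": 0, "jaw": 255}], force=8)

```text
time: 15.15
eef_pos: [0.4047, -0.1869, 0.1064]
eef_rot: [[0.629, -0.2, 0.751], [-0.766, 0.004, 0.643], [-0.131, -0.98, -0.151]]
contact_force: [-0.4, -0.0, 1.1]
opening: 0.0031
```

```bash
python3 - <<'E'
from kin import *
stt(); w=robot.grab_frame('wrist'); sd=robot.grab_frame('side')
x,y=proj('side',(.42,-.199,.10)).astype(int); c=sd[y-60:y+60,x-80:x+80]
save('w10',np.hstack([cv2.resize(w,(400,300)),cv2.resize(c,(400,300))]))
E
```

```text
15.15 [ 0.4047 -0.1869  0.1064] [-1.437  0.669  2.047  0.984  1.655  0.489] F [-0.4 -0.   1.1] open 0.0031
[[0.629, -0.2, 0.751], [-0.766, 0.004, 0.643], [-0.131, -0.98, -0.151]]
```

View pics/w10.png

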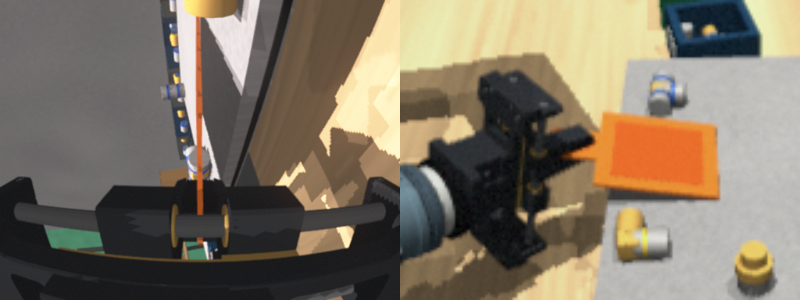

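```bash
python3 - <<'E'
from kin import *
kplan([((.40,-.199,.20),hold(40,0)),((.50,.03,.24),hold(41,0)),((.46,.262,.22),hold(41,0))],vmax=.04,wmax=4,jmax=.15,jaw=255)
E
```

```text
seg n 3 max dj 0.061 err 0.0 j [-1.42  0.54  2.08  1.08  1.84  0.46]
seg n 7 max dj 0.101 err 0.0 j [-0.9   0.3   2.34  1.53  1.59  0.5 ]
seg n 7 max dj 0.139 err 0.0 j [-0.21  0.29  2.5   2.19  1.36  0.28]
[{"x": -0.034, "y": -0.521, "z": -0.039, "wx": 0.363, "wy": -0.001, "wz": -0.316, "jaw": 255}, {"x": -0.011, "y": -0.523, "z": -0.013, "wx": 0.363, "wy": -0.001, "wz": -0.316, "jaw": 255}, {"x": 0.012, "y": -0.523, "z": 0.014, "wx": 0.363, "wy": -0.001, "wz": -0.316, "jaw": 255}, {"x": -0.265, "y": -0.095, "z": 0.533, "wx": 0.0, "wy": -0.018, "wz": 0.0, "jaw": 255}, {"x": -0.264, "y": -0.095, "z": 0.534, "wx": 0.0, "wy": -0.018, "wz": 0.0, "jaw": 255}, {"x": -0.263, "y": -0.095, "z": 0.534, "wx": 0.0, "wy": -0.018, "wz": 0.0, "jaw": 255}, {"x": -0.261, "y": -0.095, "z": 0.535, "wx": 0.0, "wy": -0.018, "wz": 0.0, "jaw": 255}, {"x": -0.26, "y": -0.095, "z": 0.535, "wx": 0.0, "wy": -0.018, "wz": 0.0, "jaw": 255}]
[{"x": -0.259, "y": -0.095, "z": 0.536, "wx": 0.0, "wy": -0.018, "wz": 0.0, "jaw": 255}, {"x": -0.257, "y": -0.095, "z": 0.537, "wx": 0.0, "wy": -0.018, "wz": 0.0, "jaw": 255}, {"x": -0.479, "y": 0.048, "z": 0.291, "wx": 0.0, "wy": 0.0, "wz": 0.0, "jaw": 255}, {"x": -0.479, "y": 0.048, "z": 0.291, "wx": 0.0, "wy": 0.0, "wz": 0.0, "jaw": 255}, {"x": -0.479, "y": 0.048, "z": 0.291, "wx": 0.0, "wy": 0.0, "wz": 0.0, "jaw": 255}, {"x": -0.479, "y": 0.048, "z": 0.291, "wx": 0.0, "wy": 0.0, "wz": 0.0, "jaw": 255}, {"x": -0.479, "y": 0.048, "z": 0.291, "wx": 0.0, "wy": 0.0, "wz": 0.0, "jaw": 255}, {"x": -0.479, "y": 0.048, "z": 0.291, "wx": 0.0, "wy": 0.0, "wz": 0.0, "jaw": 255}]
[{"x": -0.479, "y": 0.048, "z": 0.291, "wx": 0.0, "wy": 0.0, "wz": 0.0, "jaw": 255}]
```

Call:
play_rows(rows=[{"x": 0, "y": 0, "z": 0, "wx": 0, "wy": 0, "wz": 0, "jaw": 255}, {"x": 0, "y": 0, "z": 0, "wx": 0, "wy": 0, "wz": 0, "jaw": 255}], force=35)

```text
time: 15.5
eef_pos: [0.4048, -0.1869, 0.1064]
eef_rot: [[0.629, -0.2, 0.751], [-0.766, 0.004, 0.643], [-0.131, -0.98, -0.151]]
contact_force: [0.3, -0.8, 3.4]
opening: 0.0027
```

Call:
play_rows(rows=[{"x": -0.034, "y": -0.521, "z": -0.039, "wx": 0.363, "wy": -0.001, "wz": -0.316, "jaw": 255}, {"x": -0.011, "y": -0.523, "z": -0.013, "wx": 0.363, "wy": -0.001, "wz": -0.316, "jaw": 255}, {"x": 0.012, "y": -0.523, "z": 0.014, "wx": 0.363, "wy": -0.001, "wz": -0.316, "jaw": 255}, {"x": -0.265, "y": -0.095, "z": 0.533, "wx": 0.0, "wy": -0.018, "wz": 0.0, "jaw": 255}, {"x": -0.264, "y": -0.095, "z": 0.534, "wx": 0.0, "wy": -0.018, "wz": 0.0, "jaw": 255}, {"x": -0.263, "y": -0.095, "z": 0.534, "wx": 0.0, "wy": -0.018, "wz": 0.0, "jaw": 255}, {"x": -0.261, "y": -0.095, "z": 0.535, "wx": 0.0, "wy": -0.018, "wz": 0.0, "jaw": 255}, {"x": -0.26, "y": -0.095, "z": 0.535, "wx": 0.0, "wy": -0.018, "wz": 0.0, "jaw": 255}])

```text
time: 16.5
eef_pos: [0.486, -0.0222, 0.2279]
eef_rot: [[0.652, -0.002, 0.758], [-0.758, -0.001, 0.652], [-0.001, -1.0, -0.002]]
contact_force: [0.4, -0.6, -0.3]
opening: 0.0026
```

Call:
play_rows(rows=[{"x": -0.259, "y": -0.095, "z": 0.536, "wx": 0.0, "wy": -0.018, "wz": 0.0, "jaw": 255}, {"x": -0.257, "y": -0.095, "z": 0.537, "wx": 0.0, "wy": -0.018, "wz": 0.0, "jaw": 255}, {"x": -0.479, "y": 0.048, "z": 0.291, "wx": 0.0, "wy": 0.0, "wz": 0.0, "jaw": 255}, {"x": -0.479, "y": 0.048, "z": 0.291, "wx": 0.0, "wy": 0.0, "wz": 0.0, "jaw": 255}, {"x": -0.479, "y": 0.048, "z": 0.291, "wx": 0.0, "wy": 0.0, "wz": 0.0, "jaw": 255}, {"x": -0.479, "y": 0.048, "z": 0.291, "wx": 0.0, "wy": 0.0, "wz": 0.0, "jaw": 255}, {"x": -0.479, "y": 0.048, "z": 0.291, "wx": 0.0, "wy": 0.0, "wz": 0.0, "jaw": 255}, {"x": -0.479, "y": 0.048, "z": 0.291, "wx": 0.0, "wy": 0.0, "wz": 0.0, "jaw": 255}])

```text
time: 17.5
eef_pos: [0.4798, 0.2419, 0.2217]
eef_rot: [[0.656, -0.002, 0.755], [-0.755, -0.001, 0.656], [-0.0, -1.0, -0.002]]
contact_force: [0.4, -0.0, -0.4]
opening: 0.0028
```

Call:
play_rows(rows=[{"x": -0.479, "y": 0.048, "z": 0.291, "wx": 0.0, "wy": 0.0, "wz": 0.0, "jaw": 255}, {"x": 0, "y": 0, "z": 0, "wx": 0, "wy": 0, "wz": 0, "jaw": 255}, {"x": 0, "y": 0, "z": 0, "wx": 0, "wy": 0, "wz": 0, "jaw": 255}])

```text
time: 17.88
eef_pos: [0.4745, 0.2741, 0.2195]
eef_rot: [[0.657, -0.001, 0.754], [-0.754, -0.001, 0.657], [0.0, -1.0, -0.001]]
contact_force: [0.3, -0.3, -1.0]
opening: 0.0029
```

```bash
python3 - <<'E'
from kin import *
stt(); s=robot.read_state(); g=s['eef_pos']-.0187*s['eef_rot'][:,2]; print('gp',g)
tp=robot.grab_frame('top'); sd=robot.grab_frame('side')
for n,im in(('top',tp),('side',sd)):
    h=cv2.cvtColor(im,cv2.COLOR_RGB2HSV); m=cv2.inRange(h,(4,150,70),(20,255,255)); k,l,stats,_=cv2.connectedComponentsWithStats(m)
    for i in np.argsort(-stats[1:,4])[:2]+1: print(n,stats[i])
    c0=proj(n,(.54,.26,g[2]));
    i=min((i for i in range(1,k) if stats[i,4]>100),key=lambda i:np.hypot(*( _[i]-c0)))
    M=(l==i).astype(float); z=g[2]+.0015
    print(n,fit({n:M},cov(z),[g[0]+.08,g[1],-.03],False))
save('p1',np.hstack([cv2.resize(tp[130:290,80:280],(400,320)),cv2.resize(sd[60:220,130:330],(400,320))]))
E
```

```text
17.88 [0.4745 0.2741 0.2195] [-0.209  0.293  2.504  2.187  1.366  0.279] F [ 0.3 -0.3 -1. ] open 0.0029
[[0.657, -0.001, 0.754], [-0.754, -0.001, 0.657], [0.0, -1.0, -0.001]]
gp [0.46041669 0.26179868 0.21948226]
top [ 134  182   49   64 2191]
top [415 309  22  33 107]
top (array([ 0.54476081,  0.26104932, -0.03190018]), np.float64(0.094600907455634))
side [200 110  46  14 503]
side [ 44 369  61  15 213]
side (array([ 0.5458895 ,  0.25973724, -0.0042488 ]), np.float64(0.1664288777141075))
```

View pics/p1.png

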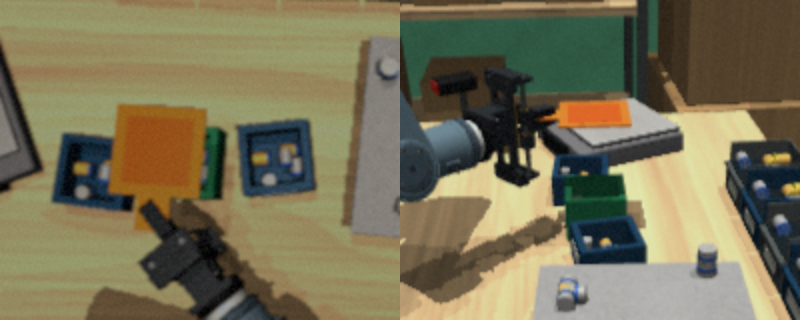

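```bash
python3 - <<'E'
from kin import *
R=Ro.from_euler('y',9,degrees=True).as_matrix()@hold(41,0)
kplan([((.4597,.2673,.115),R)],vmax=.025,wmax=4,jmax=.15,jaw=255)
E
```

```text
seg n 5 max dj 0.069 err 0.0 j [-0.18  0.62  2.41  2.23  1.39  0.19]
[{"x": -0.021, "y": 0.356, "z": 0.01, "wx": -0.17, "wy": -0.003, "wz": 0.148, "jaw": 255}, {"x": -0.013, "y": 0.356, "z": 0.019, "wx": -0.17, "wy": -0.003, "wz": 0.148, "jaw": 255}, {"x": -0.006, "y": 0.356, "z": 0.027, "wx": -0.17, "wy": -0.003, "wz": 0.148, "jaw": 255}, {"x": 0.002, "y": 0.355, "z": 0.036, "wx": -0.17, "wy": -0.003, "wz": 0.148, "jaw": 255}, {"x": 0.009, "y": 0.354, "z": 0.044, "wx": -0.17, "wy": -0.003, "wz": 0.148, "jaw": 255}]
```

Call:
play_rows(rows=[{"x": -0.021, "y": 0.356, "z": 0.01, "wx": -0.17, "wy": -0.003, "wz": 0.148, "jaw": 255}, {"x": -0.013, "y": 0.356, "z": 0.019, "wx": -0.17, "wy": -0.003, "wz": 0.148, "jaw": 255}, {"x": -0.006, "y": 0.356, "z": 0.027, "wx": -0.17, "wy": -0.003, "wz": 0.148, "jaw": 255}, {"x": 0.002, "y": 0.355, "z": 0.036, "wx": -0.17, "wy": -0.003, "wz": 0.148, "jaw": 255}, {"x": 0.009, "y": 0.354, "z": 0.044, "wx": -0.17, "wy": -0.003, "wz": 0.148, "jaw": 255}, {"x": 0, "y": 0, "z": 0, "wx": 0, "wy": 0, "wz": 0, "jaw": 255}, {"x": 0, "y": 0, "z": 0, "wx": 0, "wy": 0, "wz": 0, "jaw": 255}])

```text
time: 18.85
eef_pos: [0.4734, 0.28, 0.1133]
eef_rot: [[0.648, -0.156, 0.745], [-0.754, 0.0, 0.656], [-0.103, -0.988, -0.117]]
contact_force: [0.1, 0.6, 0.4]
opening: 0.0028
```

```bash
python3 - <<'E'
from kin import *
stt(); s=robot.read_state(); print('gp',s['eef_pos']-.0187*s['eef_rot'][:,2]); print(s['moment'])
kplan([((.4597,.2673,.1045),None)],vmax=.003,jaw=255)
E
```

```text
18.85 [0.4734 0.28   0.1133] [-0.181  0.618  2.417  2.225  1.388  0.189] F [0.1 0.6 0.4] open 0.0028
[[0.648, -0.156, 0.745], [-0.754, 0.0, 0.656], [-0.103, -0.988, -0.117]]
gp [0.45942092 0.26768714 0.11547866]
[-0.28607759  0.43878378 -0.05243492]
seg n 4 max dj 0.012 err 0.0 j [-0.18  0.66  2.4   2.23  1.41  0.16]
[{"x": 0.007, "y": 0.045, "z": 0.005, "wx": 0.0, "wy": 0.0, "wz": 0.0, "jaw": 255}, {"x": 0.007, "y": 0.045, "z": 0.005, "wx": 0.0, "wy": 0.0, "wz": 0.0, "jaw": 255}, {"x": 0.007, "y": 0.045, "z": 0.005, "wx": 0.0, "wy": 0.0, "wz": 0.0, "jaw": 255}, {"x": 0.007, "y": 0.045, "z": 0.005, "wx": 0.0, "wy": 0.0, "wz": 0.0, "jaw": 255}]
```

Call:
play_rows(rows=[{"x": 0.007, "y": 0.045, "z": 0.005, "wx": 0.0, "wy": 0.0, "wz": 0.0, "jaw": 255}, {"x": 0.007, "y": 0.045, "z": 0.005, "wx": 0.0, "wy": 0.0, "wz": 0.0, "jaw": 255}, {"x": 0.007, "y": 0.045, "z": 0.005, "wx": 0.0, "wy": 0.0, "wz": 0.0, "jaw": 255}, {"x": 0.007, "y": 0.045, "z": 0.005, "wx": 0.0, "wy": 0.0, "wz": 0.0, "jaw": 255}, {"x": 0, "y": 0, "z": 0, "wx": 0, "wy": 0, "wz": 0, "jaw": 255}])

```text
time: 19.48
eef_pos: [0.4729, 0.2805, 0.1016]
eef_rot: [[0.65, -0.157, 0.744], [-0.753, 0.0, 0.658], [-0.103, -0.988, -0.118]]
contact_force: [0.2, -0.2, -0.9]
opening: 0.0027
```

Call:
play_rows(rows=[{"x": 0.003, "y": 0.02, "z": 0.002, "wx": 0.0, "wy": 0.0, "wz": 0.0, "jaw": 255}, {"x": 0, "y": 0, "z": 0, "wx": 0, "wy": 0, "wz": 0, "jaw": 255}])

```text
time: 19.73
eef_pos: [0.4731, 0.2804, 0.1008]
eef_rot: [[0.65, -0.156, 0.744], [-0.753, 0.0, 0.658], [-0.103, -0.988, -0.117]]
contact_force: [-0.9, 0.4, -0.3]
opening: 0.0026
```

Call:
play_rows(rows=[{"x": 0.003, "y": 0.02, "z": 0.002, "wx": 0.0, "wy": 0.0, "wz": 0.0, "jaw": 255}, {"x": 0, "y": 0, "z": 0, "wx": 0, "wy": 0, "wz": 0, "jaw": 255}])

```text
time: 19.98
eef_pos: [0.4732, 0.2803, 0.0998]
eef_rot: [[0.65, -0.155, 0.744], [-0.753, 0.0, 0.658], [-0.102, -0.988, -0.117]]
contact_force: [-0.5, 0.0, 2.7]
opening: 0.003
```

Call:
play_rows(rows=[{"x": 0, "y": 0, "z": 0, "wx": 0, "wy": 0, "wz": 0, "jaw": 240}, {"x": 0, "y": 0, "z": 0, "wx": 0, "wy": 0, "wz": 0, "jaw": 230}, {"x": 0, "y": 0, "z": 0, "wx": 0, "wy": 0, "wz": 0, "jaw": 220}, {"x": 0, "y": 0, "z": 0, "wx": 0, "wy": 0, "wz": 0, "jaw": 208}, {"x": 0, "y": 0, "z": 0, "wx": 0, "wy": 0, "wz": 0, "jaw": 196}, {"x": 0, "y": 0, "z": 0, "wx": 0, "wy": 0, "wz": 0, "jaw": 184}, {"x": 0, "y": 0, "z": 0, "wx": 0, "wy": 0, "wz": 0, "jaw": 172}, {"x": 0, "y": 0, "z": 0, "wx": 0, "wy": 0, "wz": 0, "jaw": 160}])

```text
time: 20.98
eef_pos: [0.473, 0.2803, 0.0994]
eef_rot: [[0.65, -0.157, 0.744], [-0.753, -0.0, 0.658], [-0.103, -0.988, -0.118]]
contact_force: [0.2, 0.0, -0.2]
opening: 0.0324
```

```bash
python3 - <<'E'
from kin import *
stt(); s=robot.read_state(); g=s['eef_pos']-.0187*s['eef_rot'][:,2]; print('gp',g)
for n in('top','side'):
    im=robot.grab_frame(n); h=cv2.cvtColor(im,cv2.COLOR_RGB2HSV); m=cv2.inRange(h,(4,150,70),(20,255,255)); k,l,st,c=cv2.connectedComponentsWithStats(m)
    c0=proj(n,(.54,.26,.085)); i=min((i for i in range(1,k) if st[i,4]>100),key=lambda i:np.hypot(*(c[i]-c0)))
    print(n,st[i,4],fit({n:(l==i).astype(float)},cov(.086),[.542,.266,-.03],False))
print('down'); kplan([((g[0],g[1],.088),hold(41,16))],vmax=.004,jaw=124)
E
```

```text
20.98 [0.473  0.2803 0.0994] [-0.182  0.676  2.398  2.228  1.411  0.158] F [ 0.2  0.  -0.2] open 0.0324
[[0.65, -0.157, 0.744], [-0.753, -0.0, 0.658], [-0.103, -0.988, -0.118]]
gp [0.4591029  0.26800262 0.10158538]
top 1692 (array([ 0.54227923,  0.26711682, -0.04996765]), np.float64(0.13714828721086544))
side 574 (array([ 0.54297606,  0.26444807, -0.10169118]), np.float64(0.06829268292682927))
down
seg n 5 max dj 0.048 err 0.0 j [-0.14  0.54  2.42  2.23  1.18  0.15]
[{"x": 0.006, "y": 0.055, "z": 0.005, "wx": -0.229, "wy": 0.024, "wz": -0.146, "jaw": 124}, {"x": 0.005, "y": 0.055, "z": 0.006, "wx": -0.229, "wy": 0.024, "wz": -0.146, "jaw": 124}, {"x": 0.004, "y": 0.054, "z": 0.008, "wx": -0.229, "wy": 0.024, "wz": -0.146, "jaw": 124}, {"x": 0.003, "y": 0.054, "z": 0.01, "wx": -0.229, "wy": 0.024, "wz": -0.146, "jaw": 124}, {"x": 0.002, "y": 0.054, "z": 0.012, "wx": -0.229, "wy": 0.024, "wz": -0.146, "jaw": 124}]
```

Call:
play_rows(rows=[{"x": 0, "y": 0, "z": 0, "wx": 0, "wy": 0, "wz": 0, "jaw": 148}, {"x": 0, "y": 0, "z": 0, "wx": 0, "wy": 0, "wz": 0, "jaw": 136}, {"x": 0, "y": 0, "z": 0, "wx": 0, "wy": 0, "wz": 0, "jaw": 124}, {"x": 0.006, "y": 0.055, "z": 0.005, "wx": -0.229, "wy": 0.024, "wz": -0.146, "jaw": 124}, {"x": 0.005, "y": 0.055, "z": 0.006, "wx": -0.229, "wy": 0.024, "wz": -0.146, "jaw": 120}, {"x": 0.004, "y": 0.054, "z": 0.008, "wx": -0.229, "wy": 0.024, "wz": -0.146, "jaw": 120}, {"x": 0.003, "y": 0.054, "z": 0.01, "wx": -0.229, "wy": 0.024, "wz": -0.146, "jaw": 120}, {"x": 0.002, "y": 0.054, "z": 0.012, "wx": -0.229, "wy": 0.024, "wz": -0.146, "jaw": 120}])

```text
time: 22.08
eef_pos: [0.4726, 0.2798, 0.0827]
eef_rot: [[0.656, -0.208, 0.726], [-0.755, -0.182, 0.63], [0.001, -0.961, -0.276]]
contact_force: [0.3, -0.3, -0.3]
opening: 0.0465
```

```bash
python3 - <<'E'
from kin import *
stt(); s=robot.read_state(); g=s['eef_pos']-.0187*s['eef_rot'][:,2]; print('gp',g)
w=robot.grab_frame('wrist'); sd=robot.grab_frame('side'); x,y=proj('side',(.5,.267,.085)).astype(int)
save('p2',np.hstack([cv2.resize(w,(400,300)),cv2.resize(sd[y-45:y+45,x-60:x+60],(400,300))]))
h=np.array([np.cos(np.radians(41)),np.sin(np.radians(41)),0])
kplan([(g-.11*h,None),(g-.13*h+[0,0,.12],None)],vmax=.03,jaw=120)
E
```

```text
22.07 [0.4726 0.2798 0.0827] [-0.143  0.535  2.425  2.234  1.176  0.148] F [ 0.3 -0.3 -0.3] open 0.0465
[[0.656, -0.208, 0.726], [-0.755, -0.182, 0.63], [0.001, -0.961, -0.276]]
gp [0.45907264 0.26799149 0.08790716]
seg n 6 max dj 0.17 err 0.0497 j [-0.76  0.7   2.58  1.65  1.35 -0.13]
seg n 6 max dj 0.185 err 0.2903 j [-0.79 -0.1   2.58  1.21  1.48  0.72]
[{"x": 0.0, "y": 0.086, "z": -0.294, "wx": 0.0, "wy": 0.0, "wz": 0.0, "jaw": 120}, {"x": 0.0, "y": 0.086, "z": -0.294, "wx": 0.0, "wy": 0.0, "wz": 0.0, "jaw": 120}, {"x": 0.0, "y": 0.086, "z": -0.294, "wx": 0.0, "wy": 0.0, "wz": 0.0, "jaw": 120}, {"x": 0.0, "y": 0.086, "z": -0.294, "wx": 0.0, "wy": 0.0, "wz": 0.0, "jaw": 120}, {"x": 0.0, "y": 0.086, "z": -0.294, "wx": 0.0, "wy": 0.0, "wz": 0.0, "jaw": 120}, {"x": 0.0, "y": 0.086, "z": -0.294, "wx": 0.0, "wy": 0.0, "wz": 0.0, "jaw": 120}, {"x": 0.0, "y": -0.305, "z": -0.145, "wx": 0.0, "wy": 0.0, "wz": 0.0, "jaw": 120}, {"x": 0.0, "y": -0.305, "z": -0.145, "wx": 0.0, "wy": 0.0, "wz": 0.0, "jaw": 120}]
[{"x": 0.0, "y": -0.305, "z": -0.145, "wx": 0.0, "wy": 0.0, "wz": 0.0, "jaw": 120}, {"x": 0.0, "y": -0.305, "z": -0.145, "wx": 0.0, "wy": 0.0, "wz": 0.0, "jaw": 120}, {"x": 0.0, "y": -0.305, "z": -0.145, "wx": 0.0, "wy": 0.0, "wz": 0.0, "jaw": 120}, {"x": 0.0, "y": -0.305, "z": -0.145, "wx": 0.0, "wy": 0.0, "wz": 0.0, "jaw": 120}]
```

View pics/p2.png

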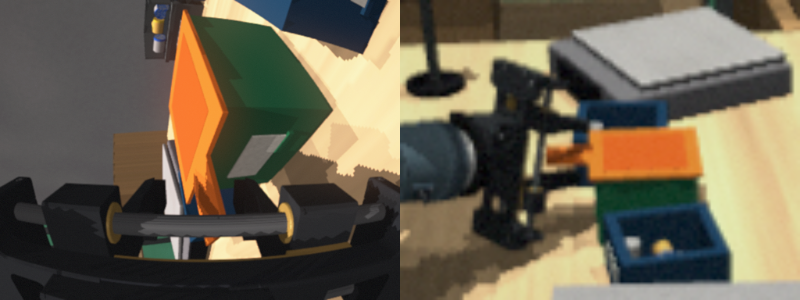

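```bash
python3 - <<'E'
from kin import *
s=robot.read_state(); g=s['eef_pos']-.0187*s['eef_rot'][:,2]
kplan([(g+[-.035,-.095,0],None),(g+[-.02,-.14,.14],None)],vmax=.03,jaw=120)
E
```

```text
seg n 4 max dj 0.136 err 0.0 j [-0.64  0.55  2.53  1.77  1.28  0.07]
seg n 5 max dj 0.158 err 0.0194 j [-0.77 -0.19  2.58  1.43  1.32  0.78]
[{"x": 0.203, "y": 0.102, "z": -0.355, "wx": 0.0, "wy": 0.0, "wz": 0.0, "jaw": 120}, {"x": 0.203, "y": 0.102, "z": -0.355, "wx": 0.0, "wy": 0.0, "wz": 0.0, "jaw": 120}, {"x": 0.203, "y": 0.102, "z": -0.355, "wx": 0.0, "wy": 0.0, "wz": 0.0, "jaw": 120}, {"x": 0.203, "y": 0.102, "z": -0.355, "wx": 0.0, "wy": 0.0, "wz": 0.0, "jaw": 120}, {"x": 0.146, "y": -0.432, "z": -0.187, "wx": 0.0, "wy": 0.0, "wz": 0.0, "jaw": 120}, {"x": 0.146, "y": -0.432, "z": -0.187, "wx": 0.0, "wy": 0.0, "wz": 0.0, "jaw": 120}, {"x": 0.146, "y": -0.432, "z": -0.187, "wx": 0.0, "wy": 0.0, "wz": 0.0, "jaw": 120}, {"x": 0.146, "y": -0.432, "z": -0.187, "wx": 0.0, "wy": 0.0, "wz": 0.0, "jaw": 120}]
[{"x": 0.146, "y": -0.432, "z": -0.187, "wx": 0.0, "wy": 0.0, "wz": 0.0, "jaw": 120}]
```

Call:
play_rows(rows=[{"x": 0.1, "y": 0.05, "z": -0.177, "wx": 0.0, "wy": 0.0, "wz": 0.0, "jaw": 120}, {"x": 0.1, "y": 0.05, "z": -0.177, "wx": 0.0, "wy": 0.0, "wz": 0.0, "jaw": 120}, {"x": 0.203, "y": 0.102, "z": -0.355, "wx": 0.0, "wy": 0.0, "wz": 0.0, "jaw": 120}, {"x": 0.203, "y": 0.102, "z": -0.355, "wx": 0.0, "wy": 0.0, "wz": 0.0, "jaw": 120}, {"x": 0.203, "y": 0.102, "z": -0.355, "wx": 0.0, "wy": 0.0, "wz": 0.0, "jaw": 120}, {"x": 0, "y": 0, "z": 0, "wx": 0, "wy": 0, "wz": 0, "jaw": 120}, {"x": 0, "y": 0, "z": 0, "wx": 0, "wy": 0, "wz": 0, "jaw": 120}])

```text
time: 23.05
eef_pos: [0.4379, 0.1853, 0.0829]
eef_rot: [[0.655, -0.208, 0.726], [-0.755, -0.18, 0.63], [-0.001, -0.961, -0.275]]
contact_force: [-0.9, 0.9, 0.9]
opening: 0.0467
```

```bash
python3 - <<'E'
from kin import *
stt(); F={}
for n in('top','side'):
    F[n]=im=robot.grab_frame(n); h=cv2.cvtColor(im,cv2.COLOR_RGB2HSV); m=cv2.inRange(h,(4,150,70),(20,255,255)); k,l,st,c=cv2.connectedComponentsWithStats(m)
    c0=proj(n,(.54,.26,.085)); i=min((i for i in range(1,k) if st[i,4]>100),key=lambda i:np.hypot(*(c[i]-c0)))
    print(n,st[i,4],fit({n:(l==i).astype(float)},cov(.083),[.542,.266,-.03],False))
for q in('bin_green','bin_blue_a','tee','elbow'): print(q,[(np.round(r['centre'],1).tolist(),round(r['score'],2)) for r in robot.find_in(q,'top')[:3]],[(np.round(r['centre'],1).tolist(),round(r['score'],2)) for r in robot.find_in(q,'side')[:3]])
for r in robot.silhouettes('bin_blue_a','top')[:2]:
    print(fit({'top':r['pixels'].astype(float)},box(.054,.054,0,.062),[*onz('top',r['centre'],.062)[:2],0]))
g=cv2.inRange(cv2.cvtColor(F['side'],cv2.COLOR_RGB2HSV),(50,100,20),(85,255,255)); x,y=proj('side',(.54,.267,.04)).astype(int); ys,xs=np.nonzero(g[y-30:y+30,x-40:x+40]); print('green side px',len(xs),xs.min()+x-40,xs.max()+x-40,ys.min()+y-30,ys.max()+y-30,'exp',[proj('side',p).round(0).tolist() for p in tf(box(.054,.054,0,.08),(.5423,.2665,-.017))])
E
```

```text
23.05 [0.4379 0.1853 0.0829] [-0.641  0.548  2.529  1.767  1.279  0.067] F [-0.9  0.9  0.9] open 0.0467
[[0.655, -0.208, 0.726], [-0.755, -0.18, 0.63], [-0.001, -0.961, -0.275]]
top 1836 (array([ 0.54234888,  0.26740464, -0.02435033]), np.float64(0.03731257208765859))
side 580 (array([ 0.54270461,  0.26289039, -0.06568101]), np.float64(0.07796484110885733))
bin_green [([165.5, 212.1], 0.7), ([189.5, 211.7], 0.66)] [([227.2, 162.8], 0.72)]
bin_blue_a [([216.3, 208.9], 0.76), ([128.2, 216.4], 0.66)] [([218.7, 141.9], 0.74), ([235.1, 180.7], 0.68)]
tee [([287.1, 234.6], 0.52)] [([211.4, 205.6], 0.78)]
elbow [([366.0, 245.8], 0.53)] [([203.8, 265.8], 0.66)]
(array([0.55288627, 0.12553344, 0.133091  ]), np.float64(0.05343348243171013))
(array([ 0.52504279,  0.40610222, -0.0786533 ]), np.float64(0.051883719995175104))
green side px 240 188 242 144 179 exp [[240.0, 165.0], [243.0, 179.0], [213.0, 180.0], [212.0, 166.0], [240.0, 146.0], [243.0, 159.0], [212.0, 160.0], [211.0, 147.0]]
```

```bash
python3 -c "
from rig import robot
print(robot.sign_off())"
```

```text
the job is handed in; nothing more can be done
None
```

The orange cover is on the green bin, lying flat on the rim with its tab over the label side, and the job is handed in at about 23 s of the 58 s allowed.

**What I did:** I dragged the cover between the tee and the elbow with two fingertips until its tab hung clear of the board. I then gripped the tab edge-on with the jaws vertical. At the bin I set the far edge down first, lowered the tab by opening the jaws slowly, and backed the gripper away.

**Last checks:**

| Check | Result |
|---|---|
| Cover centre (top view) | (0.542, 0.267) m, yaw -0.02 rad |
| Green bin centre, from the start of the job | (0.542, 0.267) m, yaw -0.02 rad |
| Blue bins (top view) | within about 2 mm of their starting fits |
| Force on the tool | about 1 N, which is noise |

- **Green bin:** with the cover on, I could not refit it from above. Its front, right and bottom edges in the side view are where the starting pose puts them.
- **Tee and elbow:** the detectors put them within 1 to 4 pixels of where they were (up to about 10 mm), with low scores. The pictures show no sign they were touched.
- **Coupler and nipple:** I only looked at them in pictures during the job and did not re-measure them.
- **Disagreement:** the side view put the cover about 4 mm further right with a yaw of -0.07 rad. I trusted the top view, which fits better. Either way the opening is covered.
- **During the drag:** the cover slipped and turned by up to about 0.2 rad, because the two fingertips were not pressing evenly. I corrected this before it reached the fittings. The press reached about 12 N at times, above the suggested 6 N.

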